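# Punch the top register strip and re-weight the stack

## Task

Set all the weights that stand on the stack of aluminium strips down in the shallow black tray, then slide the top strip sideways off the stack, without lifting it or disturbing the two strips below, along the punch's bed until the needle points inside the ring engraved on it. With the strip lying there, throw the punch's lever fully over to the side away from the robot. Then stand all the weights back upright on the remaining stack, and leave the strip under the needle and the other things on the counter where they are.

Things in the scene. Friction and masses are not known exactly. Their poses are not given: they have to be found in the camera images.
- punch: Fixed register punch; origin on the counter, y along its bed. Steel bed 100 mm wide, y 35 to -210 mm, top 18.5 mm above the counter; the stack lies past its +y end, the strip slides towards -y. Grey frame over the -y end: column 62 x 40 mm centred at y = -188, 74 mm high, and a narrow arm 12 mm wide from there to y = -119, 49 to 66 mm above the counter.
- needle_tip (a point): Tip of the fixed needle pointing down from the arm, at x = 0, y = -125 mm of the punch, 39 mm above the counter (a strip on the bed passes 10.5 mm below it).
- lever (a joint): The punch's toggle lever at y = -245 mm of the punch: a steel rod with a black ball, on a base block 70 x 50 x 25 mm, pivot 22 mm above the counter, axis along the punch's y. 0 = leaning 0.5 rad to the punch's -x (towards the robot), 1.0 rad = fully over, leaning to +x, at its end stop. It stays where it is left; pushing the ball takes about 1 N.
- lever_tip (a point): Centre of the lever's black ball (diameter 26 mm), 80 mm from the pivot, 92 mm above the counter at either end of its swing and 102 mm at mid-swing.
- top_strip: The top aluminium strip, 60 x 170 x 10 mm (its x, y, z), 270 g, loose, the only one with a ring; origin at the centre of its underside, 20 mm above the counter on the stack, 18.5 mm on the bed. It can be held across its 60 mm width by the fingertips.
- mark (a point): Centre of the engraved ring (inner radius about 6 mm) on the upper face of the top strip, 65 mm from its centre towards its -y end (the end nearer the punch), 20 mm from that end; a weight may stand over it at the start.
- middle_strip: The strip under the top one, same size, loose, no ring; origin at the centre of its underside, 10 mm above the counter. Its y axis runs nearly along the punch's y; the end of the stack is 8 to 22 mm from the bed.
- lower_strip: The lowest strip of the stack, same size, loose, lying on the counter; origin at the centre of its underside.
- weight1: A loose weight, 250 g (one of two or three alike; may be absent): dark steel base 44 x 40 x 18 mm (its x, y, z) with an upright brass grip rib on top, 12 mm thick in x, 36 mm long in y, 20 mm high (38 mm in all). Origin at the centre of its underside. Stands on the top strip at the start.
- weight2: A loose weight, 250 g (one of two or three alike; may be absent): dark steel base 44 x 40 x 18 mm (its x, y, z) with an upright brass grip rib on top, 12 mm thick in x, 36 mm long in y, 20 mm high (38 mm in all). Origin at the centre of its underside. Stands on the top strip at the start.
- weight3: A loose weight, 250 g (one of two or three alike; may be absent): dark steel base 44 x 40 x 18 mm (its x, y, z) with an upright brass grip rib on top, 12 mm thick in x, 36 mm long in y, 20 mm high (38 mm in all). Origin at the centre of its underside. Stands on the top strip at the start.
- tray: Loose shallow black tray, 500 g, 200 x 90 x 20 mm outside (its x, y, z), walls and floor 4 mm thick; origin at the centre of its underside.
- lens_cap: Bystander: brass lens cap, diameter 52, height 15 mm; origin under its centre. Leave alone.
- loupe: Bystander: chrome loupe, diameter 42, height 40 mm; origin under its centre. Leave alone.
- canister: Bystander: black film canister, diameter 34, height 51 mm; origin under its centre. Leave alone.
- cup: Bystander: blue enamel cup, diameter 80, height 80 mm, handle at its +y; origin under its centre. Leave alone.
- spool: Bystander: grey film spool standing on end, diameter 44, height 35 mm; origin under its centre. Leave alone.
- filter_box: Bystander: cardboard box, 70 x 100 x 35 mm; origin under its centre. Leave alone.
Things that resemble listed ones, but are neither listed nor needed, are in the scene too. Leave any orange look-alike of the weight3 alone. What is shaped like the weight2 but red is not meant.

How it is judged:
By the outcome, as a careful person would: the job done as asked, in the order asked, and still so for the second after the job is handed in, with the robot touching nothing.
Of weight1, weight2, weight3 only 2 to 3 are there at a start; the rules pass over those that are not, and their reading is None.
At some moment in a run one of tray may be knocked a few centimetres aside while the robot is not near it.
Once in a run the grip may slacken for a moment while it holds something.
It also fails if it takes over 210 s, if anything falls off the work surface, if the arm or the gripper's body presses on something with over 40 N, if the wrist force passes 120 N, or if a joint passes its speed limit or range.

## Robot

A 6-joint arm with a two-finger parallel gripper is mounted at the origin on the work surface. World frame = base frame: x ahead of the robot, y to its left, z up, the work surface at z = 0. Lengths are in mm, angles in rad, forces in N, time in s.
With the tool pointing down it reaches from about 375 to 900 mm from the base axis. Payload 3.1 kg.
Tool frame: the origin (TCP) lies between the finger pads; the fingertips stand 22 mm ahead of it and the grasp point (between the pads) lies 3 mm ahead of it; x points along the fingers, z is the direction in which the jaws open and shut, and the axes are right-handed (so a half turn about x gives the same grasp; the last joint's range is limited). The gripper opens to 85 mm and grips with 20 to 120 N. Pads are 22 mm wide; open, the fingers measure 114 mm over their backs; the gripper's body (76 mm by 85 mm) begins 54 mm behind the grasp point. The pads swing forward as they close: fully open they stand 13 mm farther back than shut.
Start: joints at [1.008, 0.527, 1.433, -0, 1.181, -0.178], TCP at [233.988, 579.523, 253.31] pointing down, gripper open.
Joint ranges: [-3.08, 3.08], [-0.75, 2.2], [0.22, 2.44], [-1.43, 4.57], [0, 2.65], [-2.85, 2.85]. Speed limits (rad/s): [2.79, 2.79, 3.14, 3.14, 3.14, 3.14].

## Interface

Orientations are given as a unit quaternion [x, y, z, w].
In Python, from workcell import observe, cams, r gives the robot as it stands.
- The arm moves only by the tool carry_out, never from a script. Its argument "motion" is a list of rows, each an object of numbers: "tx", "ty", "tz": the shift along the tool's x, y, z in m; "ax", "ay", "az": the turn, a rotation vector about the tool's x, y, z in degrees; "claw": the opening, from 0 (shut) to 1 (fully open). A call has 1 to 20 rows; each row is the pose to reach, as a shift and turn from the pose commanded when the call began, along the tool's axes at that moment; what a row does not reach only later rows make up. A row lasts 1/10 s, in which the tool goes at most 50 mm and 8.59 degrees, less where a joint would pass 70% of its speed; a pose out of reach is approached as far as the arm can. A call with a gripper value outside its range is refused whole. The fingers move at their own pace and stop on an object; "squeeze" is the grip in N (left out, the last holds). Time passes only in rows, so rows that repeat a pose let the fingers close. It gives the time, the measured TCP pose, the force and the opening at its end, in the units of the state.
- observe(): the state, without advancing time (a new reading comes with each control period).
- cams.get_image(name): name is "scene" or "top"; returns the picture (480x640x3 uint8, red, green, blue); there is no depth.
- cams.get_calibration(name): a dict with "fx", "fy", "cx", "cy" (pixels), "distortion" ([k1, k2, p1, p2, k3] as OpenCV has them; the pictures are not rectified), "pose" (4x4, takes a point from camera to world coordinates). Camera axes: x right, y down, z forward; pixel columns grow to the right and rows downward; lengths in mm; the calibration is good to about 2 mm. A picture is of the moment at which its call begins. get_calibration takes no time and is no camera call.
- r.close_job(): hands the job in, once; it reports no verdict.
The state is a dict: "t": time; "joints": joint angles; "qd": joint speeds; "joint_efforts": joint torques, N m; "position": TCP position; "tcp_rot": TCP orientation; "force": force on the tool from outside, world axes, zero at the start; "wrist_torque": the same for the moment, N m; "gripper_width": finger opening in mm.
Only numpy, scipy, OpenCV 4.12 (cv2) and the standard library are available. Lean on these libraries where they do the work, as an engineer would, in place of code of your own. Each camera call takes 0.05 s, during which the arm holds its last target. There are 200 camera calls.

## Working session

There is one attempt and no reset: what is moved stays moved. The work goes in short steps, Python scripts to look and compute and a tool call to move; the robot and the scene stay as the last step left them, time stands still between calls to the robot, and variables do not carry over. Pictures are saved under pics/ and viewed, about 12 in all and at most 16, crops included, and the job is handed in when it is done.

Besides the shell and the picture viewer there is one more tool, called after "Call:" by a JSON object that holds its "method" and its "body", one argument or row to a line. carry_out: Moves the arm, as the interface text tells. Its arguments: {"type":"object","properties":{"motion":{"type":"array","items":{"type":"object","properties":{"tx":{"type":"number"},"ty":{"type":"number"},"tz":{"type":"number"},"ax":{"type":"number"},"ay":{"type":"number"},"az":{"type":"number"},"claw":{"type":"number"}}}},"squeeze":{"type":"number"}},"required":["motion"]}

```bash
ls; mkdir -p pics
cat > h.py <<'E'
import numpy as np, cv2
from workcell import observe, cams, r
def cal(n):
    c=cams.get_calibration(n); K=np.array([[c['fx'],0,c['cx']],[0,c['fy'],c['cy']],[0,0,1.]])
    return K,np.array(c['distortion'],float),np.array(c['pose'],float)
def ray(n,uv,z):
    K,d,P=cal(n); uv=np.array(uv,float).reshape(-1,1,2)
    q=cv2.undistortPoints(uv,K,d)[:,0]; D=np.c_[q,np.ones(len(q))]@P[:3,:3].T; o=P[:3,3]
    return o+D*((z-o[2])/D[:,2])[:,None]
def proj(n,X):
    K,d,P=cal(n); R=P[:3,:3].T
    return cv2.projectPoints(np.array(X,float).reshape(-1,1,3),cv2.Rodrigues(R)[0],-R@P[:3,3],K,d)[0][:,0]
def snap(n,f,crop=None,s=1):
    im=cams.get_image(n); b=im[:,:,::-1]
    cv2.imwrite(f'pics/{f}_full.png',b)
    if crop: x0,y0,x1,y1=crop; b=b[y0:y1,x0:x1]
    cv2.imwrite(f'pics/{f}.png',cv2.resize(b,None,fx=s,fy=s,interpolation=cv2.INTER_CUBIC)); return im
E
python3 - <<'E'
from h import *
a=snap('top','t1');b=snap('scene','s1')
for n in('top','scene'): print(cal(n)[2].round(2).tolist(), cal(n)[0][0,0])
print(observe())
E
```

```text
pics
[[0.03, -0.99, 0.13, 408.16], [-1.0, -0.02, 0.01, -33.01], [-0.01, -0.13, -0.99, 1219.89], [0.0, 0.0, 0.0, 1.0]] 537.9653398627526
[[-0.72, 0.55, -0.42, 1050.23], [0.69, 0.57, -0.45, 502.37], [-0.01, -0.61, -0.79, 1000.22], [0.0, 0.0, 0.0, 1.0]] 443.6785985010862
{'t': 0.1, 'joints': array([ 1.00850389e+00,  5.28378552e-01,  1.43378668e+00, -1.19383328e-05,
        1.18141672e+00, -1.78517372e-01]), 'qd': array([-0.00023047, -0.00220279, -0.00190114,  0.0014314 ,  0.00055518,
        0.00070829]), 'joint_efforts': array([-2.67077749e-04, -4.43301630e+01, -1.78586000e+01, -2.67610867e-04,
        3.91760375e-03,  7.77854154e-06]), 'position': array([233.66881657, 579.01579834, 252.42417292]), 'tcp_rot': array([-0.39575522,  0.58681993,  0.39518094,  0.58553583]), 'force': array([-1.26420497,  0.19822751,  0.25999986]), 'wrist_torque': array([ 0.00902328,  0.0327069 , -0.0274114 ]), 'gripper_width': 85.05218332489748}
```

View pics/t1.png

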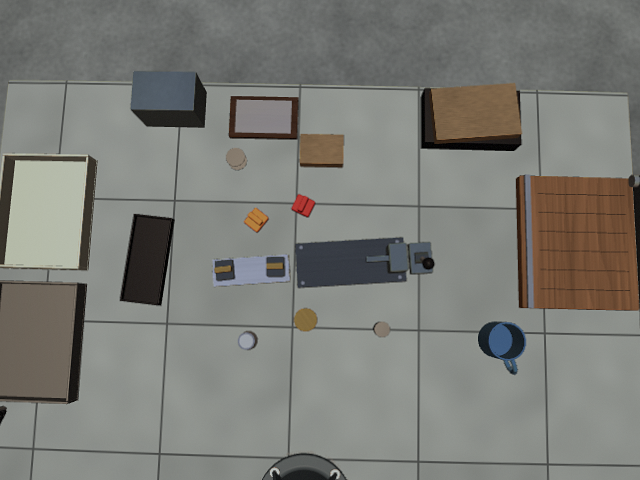

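View pics/s1.png

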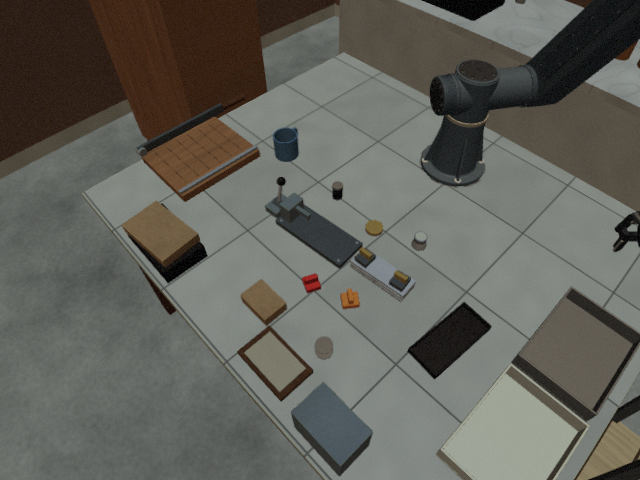

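The top view shows two dark weights with brass ribs on the stack, at (224,269) and (275,266). The orange look-alike at (256,219) and the red one at (303,205) stand off the stack, so neither is meant. The black tray is at (147,259) and the punch bed runs to the lever at (427,263). The third weight is absent. Next I take one enlarged crop to confirm this.

Run:
```python
from h import *
im=cv2.imread('pics/t1_full.png')
a=cv2.resize(im[230:300,205:305],None,fx=8,fy=8,interpolation=cv2.INTER_CUBIC);cv2.imwrite('pics/c1.png',a)
hsv=cv2.cvtColor(im,cv2.COLOR_BGR2HSV)
def rects(m,roi,z,mina=30):
    x0,y0,x1,y1=roi; k=np.zeros_like(m);k[y0:y1,x0:x1]=m[y0:y1,x0:x1]
    for c in cv2.findContours(k,cv2.RETR_EXTERNAL,cv2.CHAIN_APPROX_NONE)[0]:
        if cv2.contourArea(c)<mina: continue
        b=cv2.boxPoints(cv2.minAreaRect(c)); w=ray('top',b,z)[:,:2]
        print(cv2.minAreaRect(c),w.mean(0).round(1),w.round(0).tolist())
brass=cv2.inRange(hsv,(12,90,60),(32,255,255))
print('ribs');rects(brass,(205,250,300,290),68,20)
v=hsv[:,:,2]
dark=cv2.inRange(v,0,50)
print('tray');rects(dark,(105,200,190,320),20)
# strip: bright bluish, fill
st=cv2.inRange(v,150,255); print('strip');rects(st,(200,245,294,295),30,200)
bed=cv2.inRange(v,0,90); print('bed');rects(bed,(293,230,408,295),18.5,200)
for p in [(427,263),(388,258),(303,240)]:print(p,hsv[p[1],p[0]])
print('lever guess',ray('top',[(428,263)],92),'lookalikes',ray('top',[(256,219),(303,205)],20)[:,:2].round())
```

```text
ribs
((222.47561645507812, 268.7804870605469), (6.073734283447266, 15.570846557617188), 83.6598129272461) [497.2 186.6] [[501.0, 204.0], [506.0, 171.0], [493.0, 169.0], [488.0, 202.0]]
((274.5, 265.5), (5.0, 15.0), 90.0) [507.1  74.8] [[512.0, 91.0], [513.0, 59.0], [502.0, 58.0], [501.0, 91.0]]
tray
((146.91668701171875, 259.2248840332031), (41.32392120361328, 88.98124694824219), 9.01932144165039) [519.1 367.9] [[425.0, 423.0], [625.0, 406.0], [612.0, 311.0], [413.0, 330.0]]
strip
((250.27410888671875, 269.8375549316406), (27.07387924194336, 76.51933288574219), 85.91438293457031) [499.4 131.9] [[521.0, 220.0], [538.0, 50.0], [478.0, 44.0], [461.0, 213.0]]
bed
((350.5, 258.5), (113.0, 57.0), 0.0) [531.8 -90.5] [[464.0, 34.0], [593.0, 38.0], [599.0, -217.0], [471.0, -217.0]]
(427, 263) [ 6 41 31]
(388, 258) [106  51  85]
(303, 240) [ 54   9 148]
lever guess [[ 518.3365154  -250.11606843   92.        ]] lookalikes [[616. 125.]
 [651.  20.]]
```

View pics/c1.png

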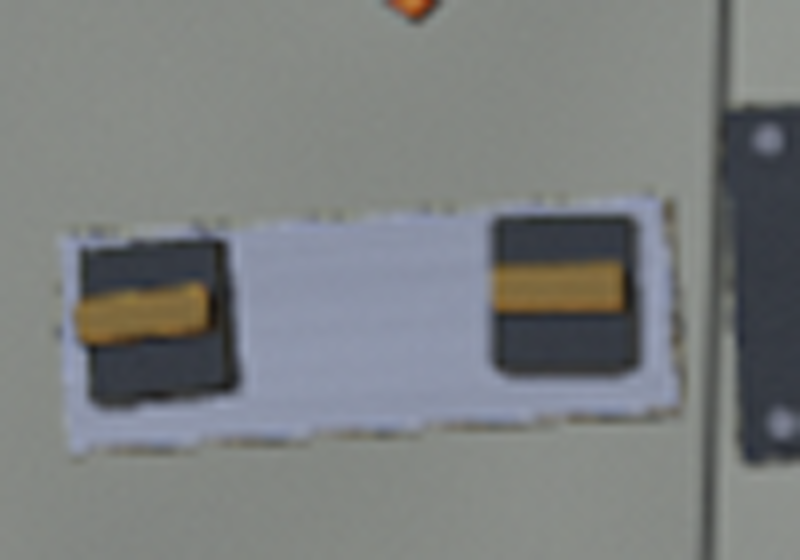

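The crop confirms the two weights: dark bases with brass ribs, one at each end of the ringed strip. Next I measure the punch axis and write a helper that gives moves in tool axes.

```bash
cat >> h.py <<'E'
from scipy.spatial.transform import Rotation as Ro
def goto(x,y,z,yaw=None,s=None):
    """yaw: deg of jaw axis (tool z) in the world plane, any half turn"""
    s=s or observe(); R=Ro.from_quat(s['tcp_rot']); M=R.as_matrix()
    d=M.T@(np.array([x,y,z])-s['position'])/1000
    if yaw is None: T=R
    else:
        c=[]
        for k in(0,180):
            a=np.radians(yaw+k); zz=np.array([np.cos(a),np.sin(a),0]); xx=np.array([0,0,-1.]); 
            c.append(Ro.from_matrix(np.c_[xx,np.cross(zz,xx),zz]))
        T=min(c,key=lambda q:(R.inv()*q).magnitude())
    rv=np.degrees((R.inv()*T).as_rotvec())
    print('t',d.round(4),'a',rv.round(2),'rows>=',max(np.linalg.norm(d)/.05,np.linalg.norm(rv)/8.59).round(1))
def st():
    s=observe(); M=Ro.from_quat(s['tcp_rot']).as_matrix()
    print('t',round(s['t'],2),'p',s['position'].round(1),'yaw',np.degrees(np.arctan2(M[1,2],M[0,2])).round(1),'F',s['force'].round(1),'w',round(s['gripper_width'],1),'q',s['joints'].round(2)); return s
E
python3 - <<'E'
from h import *
s=st(); print(Ro.from_quat(s['tcp_rot']).as_matrix().round(2))
im=cv2.imread('pics/t1_full.png'); lab=cv2.cvtColor(im,cv2.COLOR_BGR2HSV)
m=cv2.inRange(lab,(95,25,25),(135,255,110)); k=np.zeros_like(m); k[230:295,294:408]=m[230:295,294:408]
k=cv2.morphologyEx(k,cv2.MORPH_OPEN,np.ones((3,3)))
c=max(cv2.findContours(k,cv2.RETR_EXTERNAL,cv2.CHAIN_APPROX_NONE)[0],key=cv2.contourArea)
p=c[:,0].astype(float); W=ray('top',p+0.0,18.5)[:,:2]
# per column top/bottom edges
for lo in (0,1):
  cols=np.arange(302,378 if lo else 384); e=[]
  for u in cols:
    v=p[p[:,0]==u,1]; e.append(v.max()+.5 if lo else v.min()-.5)
  w=ray('top',np.c_[cols,e],18.5)[:,:2]; f=np.polyfit(w[:,1],w[:,0],1); print('edge x=a*y+b',f,np.std(w[:,0]-np.polyval(f,w[:,1])))
rows=np.arange(248,282); e=[p[p[:,1]==v,0].min()-.5 for v in rows]; w=ray('top',np.c_[e,rows],18.5)[:,:2]
f=np.polyfit(w[:,0],w[:,1],1);print('end y=a*x+b',f)
k=cv2.inRange(lab,(0,0,0),(180,255,45)); k2=np.zeros_like(k);k2[255:272,418:438]=k[255:272,418:438]
mm=cv2.moments(k2,True);print('ball',mm['m10']/mm['m00'],mm['m01']/mm['m00'],mm['m00'],ray('top',[(mm['m10']/mm['m00'],mm['m01']/mm['m00'])],92))
goto(497,187,150,8)
E
```

```text
t 0.1 p [233.7 579.  252.4] yaw 68.0 F [-1.3  0.2  0.3] w 85.1 q [ 1.01  0.53  1.43 -0.    1.18 -0.18]
[[-0.   -0.93  0.37]
 [-0.    0.37  0.93]
 [-1.    0.   -0.  ]]
edge x=a*y+b [-8.50548543e-02  5.65104285e+02] 0.65858974945714
edge x=a*y+b [-8.11581464e-02  4.67248519e+02] 1.8028953235230198
end y=a*x+b [  0.08829237 -14.81532669]
ball 427.43243243243245 262.97297297297297 111.0 [[ 518.36438774 -248.92159745   92.        ]]
t [ 0.1028 -0.391  -0.2647] a [ 6.001e+01 -1.100e-01  4.000e-02] rows>= 9.7
```

Call:
{"method": "carry_out", "body": {
  "motion": [
    {"tx": 0.05,"ty": -0.19,"tz": -0.13,"ax": 30,"claw": 0.5},
    {"tx": 0.05,"ty": -0.19,"tz": -0.13,"ax": 30,"claw": 0.5},
    {"tx": 0.05,"ty": -0.19,"tz": -0.13,"ax": 30,"claw": 0.5},
    {"tx": 0.05,"ty": -0.19,"tz": -0.13,"ax": 30,"claw": 0.5},
    {"tx": 0.05,"ty": -0.19,"tz": -0.13,"ax": 30,"claw": 0.5},
    {"tx": 0.103,"ty": -0.391,"tz": -0.265,"ax": 60,"claw": 0.5},
    {"tx": 0.103,"ty": -0.391,"tz": -0.265,"ax": 60,"claw": 0.5},
    {"tx": 0.103,"ty": -0.391,"tz": -0.265,"ax": 60,"claw": 0.5},
    {"tx": 0.103,"ty": -0.391,"tz": -0.265,"ax": 60,"claw": 0.5},
    {"tx": 0.103,"ty": -0.391,"tz": -0.265,"ax": 60,"claw": 0.5},
    {"tx": 0.103,"ty": -0.391,"tz": -0.265,"ax": 60,"claw": 0.5},
    {"tx": 0.103,"ty": -0.391,"tz": -0.265,"ax": 60,"claw": 0.5},
    {"tx": 0.103,"ty": -0.391,"tz": -0.265,"ax": 60,"claw": 0.5},
    {"tx": 0.103,"ty": -0.391,"tz": -0.265,"ax": 60,"claw": 0.5}
  ]
}}

```text
schema error: expected keys tx, ty, tz, ax, ay, az, claw
```

Run:
```python
from h import *
s=st(); snap('scene','s2',(330,220,450,310),6)
goto(497,187,73,8.5)
print(proj('scene',[[497,187,68],[507,75,68]]),ray('scene',[(365,256),(402,278)],68))
```

```text
t 0.1 p [233.7 579.  252.4] yaw 68.0 F [-1.3  0.2  0.3] w 85.1 q [ 1.01  0.53  1.43 -0.    1.18 -0.18]
t [ 0.1799 -0.391  -0.2647] a [ 5.951e+01 -1.000e-01  4.000e-02] rows>= 10.1
[[400.66804208 274.50824859]
 [365.26592212 250.979163  ]] [[519.27710405  85.51136137  68.        ]
 [502.58179707 196.07646598  68.        ]]
```

View pics/s2.png

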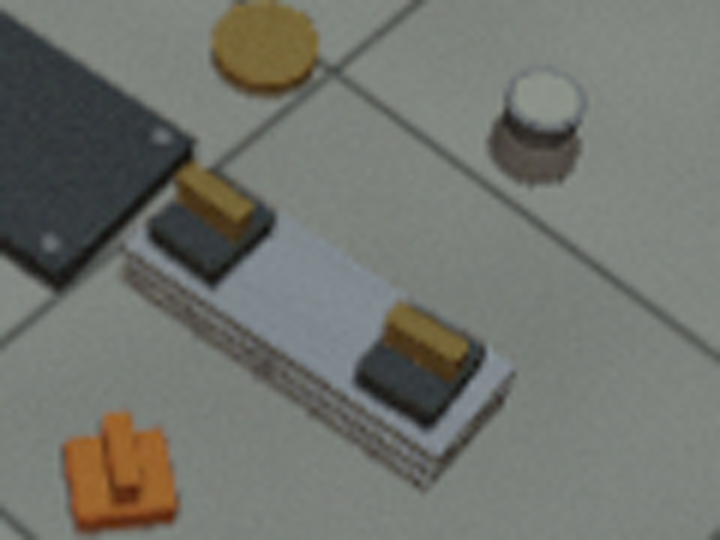

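The arm has not moved, because every key is required in each row. The crop shows the ribs of the two weights where the top view put them, within 1–2 px.

Call:
{"method": "carry_out", "body": {
  "motion": [
    {"tx": 0.05,"ty": -0.19,"tz": -0.13,"ax": 30,"ay": 0,"az": 0,"claw": 0.5},
    {"tx": 0.05,"ty": -0.19,"tz": -0.13,"ax": 30,"ay": 0,"az": 0,"claw": 0.5},
    {"tx": 0.05,"ty": -0.19,"tz": -0.13,"ax": 30,"ay": 0,"az": 0,"claw": 0.5},
    {"tx": 0.05,"ty": -0.19,"tz": -0.13,"ax": 30,"ay": 0,"az": 0,"claw": 0.5},
    {"tx": 0.05,"ty": -0.19,"tz": -0.13,"ax": 30,"ay": 0,"az": 0,"claw": 0.5},
    {"tx": 0.103,"ty": -0.391,"tz": -0.265,"ax": 59.5,"ay": 0,"az": 0,"claw": 0.5},
    {"tx": 0.103,"ty": -0.391,"tz": -0.265,"ax": 59.5,"ay": 0,"az": 0,"claw": 0.5},
    {"tx": 0.103,"ty": -0.391,"tz": -0.265,"ax": 59.5,"ay": 0,"az": 0,"claw": 0.5},
    {"tx": 0.103,"ty": -0.391,"tz": -0.265,"ax": 59.5,"ay": 0,"az": 0,"claw": 0.5},
    {"tx": 0.103,"ty": -0.391,"tz": -0.265,"ax": 59.5,"ay": 0,"az": 0,"claw": 0.5},
    {"tx": 0.103,"ty": -0.391,"tz": -0.265,"ax": 59.5,"ay": 0,"az": 0,"claw": 0.5},
    {"tx": 0.103,"ty": -0.391,"tz": -0.265,"ax": 59.5,"ay": 0,"az": 0,"claw": 0.5},
    {"tx": 0.103,"ty": -0.391,"tz": -0.265,"ax": 59.5,"ay": 0,"az": 0,"claw": 0.5},
    {"tx": 0.103,"ty": -0.391,"tz": -0.265,"ax": 59.5,"ay": 0,"az": 0,"claw": 0.5}
  ],
  "squeeze": 40
}}

```text
t: 1.55
position: [496.3, 188.7, 150.6]
tcp_rot: [-0.053, 0.705, 0.053, 0.705]
force: [0.1, 0.2, -0.1]
gripper_width: 42.5
```

Run:
```python
from h import *
s=st(); goto(497,187,73,8.5)
```

```text
t 1.55 p [496.3 188.7 150.6] yaw 8.6 F [ 0.1  0.2 -0.1] w 42.5 q [0.15 0.55 1.76 0.   0.83 0.  ]
t [ 0.0776 -0.0018  0.0005] a [ 0.14 -0.02 -0.01] rows>= 1.6
```

Call:
{"method": "carry_out", "body": {
  "motion": [
    {"tx": 0.025,"ty": -0.002,"tz": 0,"ax": 0,"ay": 0,"az": 0,"claw": 0.5},
    {"tx": 0.05,"ty": -0.002,"tz": 0,"ax": 0,"ay": 0,"az": 0,"claw": 0.5},
    {"tx": 0.07,"ty": -0.002,"tz": 0,"ax": 0,"ay": 0,"az": 0,"claw": 0.5},
    {"tx": 0.077,"ty": -0.002,"tz": 0,"ax": 0,"ay": 0,"az": 0,"claw": 0.5},
    {"tx": 0.077,"ty": -0.002,"tz": 0,"ax": 0,"ay": 0,"az": 0,"claw": 0.3},
    {"tx": 0.077,"ty": -0.002,"tz": 0,"ax": 0,"ay": 0,"az": 0,"claw": 0},
    {"tx": 0.077,"ty": -0.002,"tz": 0,"ax": 0,"ay": 0,"az": 0,"claw": 0},
    {"tx": 0.077,"ty": -0.002,"tz": 0,"ax": 0,"ay": 0,"az": 0,"claw": 0},
    {"tx": 0.077,"ty": -0.002,"tz": 0,"ax": 0,"ay": 0,"az": 0,"claw": 0},
    {"tx": 0.077,"ty": -0.002,"tz": 0,"ax": 0,"ay": 0,"az": 0,"claw": 0},
    {"tx": 0.065,"ty": -0.002,"tz": 0,"ax": 0,"ay": 0,"az": 0,"claw": 0},
    {"tx": 0.04,"ty": -0.002,"tz": 0,"ax": 0,"ay": 0,"az": 0,"claw": 0},
    {"tx": 0.02,"ty": -0.002,"tz": 0,"ax": 0,"ay": 0,"az": 0,"claw": 0},
    {"tx": 0.02,"ty": -0.002,"tz": 0,"ax": 0,"ay": 0,"az": 0,"claw": 0}
  ],
  "squeeze": 60
}}

```text
t: 2.95
position: [499.4, 185.5, 132.8]
tcp_rot: [-0.052, 0.703, 0.053, 0.707]
force: [0.1, -0.4, -2.7]
gripper_width: 10.5
```

```bash
cat >> h.py <<'E'
def tray(f):
    im=snap('top',f); b=im[:,:,::-1]; v=cv2.cvtColor(b,cv2.COLOR_BGR2HSV)[:,:,2]; k=cv2.inRange(v,0,50)
    k[:200]=0;k[330:]=0;k[:,:105]=0;k[:,200:]=0
    c=max(cv2.findContours(k,0,1)[0],key=cv2.contourArea); r_=cv2.minAreaRect(c)
    w=ray('top',cv2.boxPoints(r_),20)[:,:2]; print('tray',w.mean(0).round(1),r_,w.round(0).tolist())
E
python3 - <<'E'
from h import *
s=st(); tray('t2'); goto(564,364,120,-5); goto(564,364,49,-5)
E
```

```text
t 2.95 p [499.4 185.5 132.8] yaw 8.5 F [ 0.1 -0.4 -2.7] w 10.5 q [ 0.15  0.58  1.77 -0.    0.78 -0.  ]
tray [492.6 347. ] ((155.5, 271.5), (115.0, 87.0), 90.0) [[620.0, 455.0], [624.0, 256.0], [366.0, 241.0], [361.0, 436.0]]
t [0.0117 0.167  0.0912] a [13.51  0.18 -0.  ] rows>= 3.8
t [0.0827 0.1671 0.091 ] a [13.51  0.18 -0.  ] rows>= 4.1
```

Call:
{"method": "carry_out", "body": {
  "motion": [
    {"tx": 0.006,"ty": 0.04,"tz": 0.02,"ax": 4,"ay": 0,"az": 0,"claw": 0},
    {"tx": 0.012,"ty": 0.08,"tz": 0.045,"ax": 8,"ay": 0,"az": 0,"claw": 0},
    {"tx": 0.012,"ty": 0.12,"tz": 0.065,"ax": 11,"ay": 0,"az": 0,"claw": 0},
    {"tx": 0.012,"ty": 0.15,"tz": 0.08,"ax": 13.5,"ay": 0,"az": 0,"claw": 0},
    {"tx": 0.012,"ty": 0.167,"tz": 0.091,"ax": 13.5,"ay": 0,"az": 0,"claw": 0},
    {"tx": 0.012,"ty": 0.167,"tz": 0.091,"ax": 13.5,"ay": 0,"az": 0,"claw": 0},
    {"tx": 0.012,"ty": 0.167,"tz": 0.091,"ax": 13.5,"ay": 0,"az": 0,"claw": 0}
  ]
}}

```text
t: 3.7
position: [561.4, 363.3, 116.3]
tcp_rot: [0.03, 0.708, -0.031, 0.705]
force: [-0.6, -0.1, -2.9]
gripper_width: 10.2
```

Run:
```python
from h import *
s=st(); im=snap('scene','s3',(370,240,530,400),5)
print(proj('scene',[[425,423,20],[625,406,20],[612,311,20],[413,330,20]]).round(0).tolist())
goto(564,364,48,-5)
```

```text
t 3.7 p [561.4 363.3 116.3] yaw -4.9 F [-0.6 -0.1 -2.9] w 10.2 q [ 0.41  0.75  1.42 -0.    0.98  0.49]
[[491.0, 326.0], [435.0, 377.0], [407.0, 345.0], [463.0, 299.0]]
t [0.0686 0.0017 0.0028] a [ 0.01 -0.21  0.15] rows>= 1.4
```

View pics/s3.png

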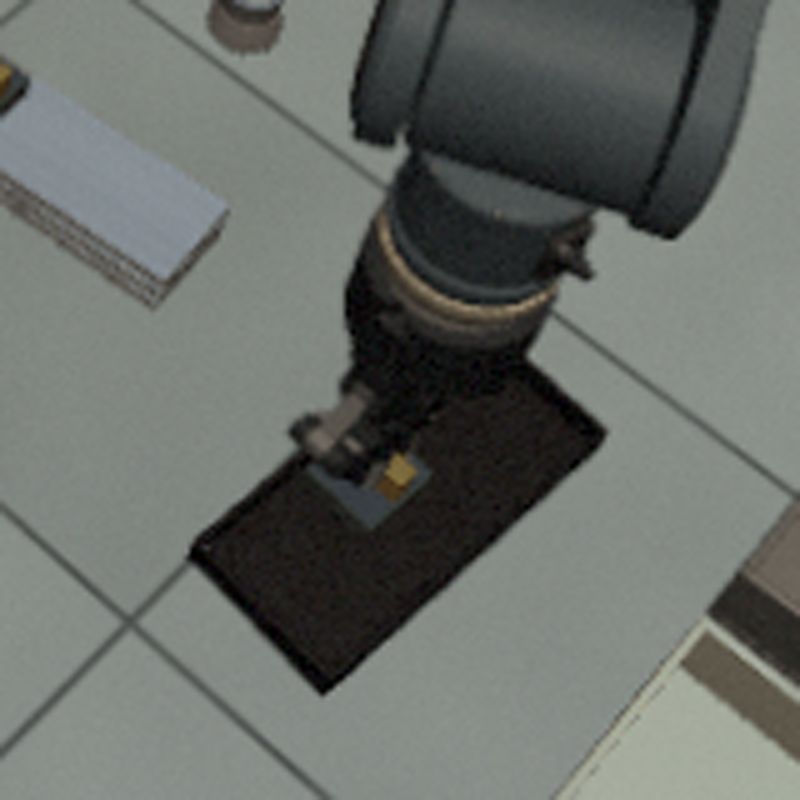

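The tray corners are where expected, at (435,378) and (491,327). The weight is held upright above it and the stack is intact. I lower it now.

Call:
{"method": "carry_out", "body": {
  "motion": [
    {"tx": 0.02,"ty": 0.001,"tz": 0.002,"ax": 0,"ay": 0,"az": 0,"claw": 0},
    {"tx": 0.04,"ty": 0.001,"tz": 0.003,"ax": 0,"ay": 0,"az": 0,"claw": 0},
    {"tx": 0.055,"ty": 0.001,"tz": 0.003,"ax": 0,"ay": 0,"az": 0,"claw": 0},
    {"tx": 0.063,"ty": 0.001,"tz": 0.003,"ax": 0,"ay": 0,"az": 0,"claw": 0},
    {"tx": 0.067,"ty": 0.001,"tz": 0.003,"ax": 0,"ay": 0,"az": 0,"claw": 0},
    {"tx": 0.068,"ty": 0.001,"tz": 0.003,"ax": 0,"ay": 0,"az": 0,"claw": 0},
    {"tx": 0.068,"ty": 0.001,"tz": 0.003,"ax": 0,"ay": 0,"az": 0,"claw": 0},
    {"tx": 0.068,"ty": 0.001,"tz": 0.003,"ax": 0,"ay": 0,"az": 0,"claw": 0}
  ]
}}

```text
t: 4.55
position: [566.5, 365.1, 51.2]
tcp_rot: [0.031, 0.706, -0.03, 0.707]
force: [-0.6, 0.5, -2.5]
gripper_width: 10.2
```

Run:
```python
from h import *
s=st(); goto(564,364,150,-5); goto(507,75,150,3)
```

```text
t 4.55 p [566.5 365.1  51.2] yaw -5.0 F [-0.6  0.5 -2.5] w 10.2 q [ 0.41  0.84  1.43 -0.    0.87  0.49]
t [-0.0988 -0.0012 -0.0023] a [ 0.02  0.08 -0.05] rows>= 2.0
t [-0.0991 -0.2941 -0.034 ] a [-7.98  0.09 -0.04] rows>= 6.2
```

Measured positions scatter by a few mm, so I will track the commanded pose and use that instead.

Call:
{"method": "carry_out", "body": {
  "motion": [
    {"tx": 0.002,"ty": 0,"tz": 0,"ax": 0,"ay": 0,"az": 0,"claw": 0},
    {"tx": 0.003,"ty": 0,"tz": 0,"ax": 0,"ay": 0,"az": 0,"claw": 0},
    {"tx": 0.003,"ty": 0,"tz": 0,"ax": 0,"ay": 0,"az": 0,"claw": 0}
  ]
}}

```text
t: 4.85
position: [566.4, 365.0, 48.4]
tcp_rot: [0.031, 0.706, -0.031, 0.707]
force: [-0.8, -0.4, 2.4]
gripper_width: 10.4
```

```bash
cat >> h.py <<'E'
import json
def cmd():
    c=json.load(open('cmd.json')); return {'position':np.array(c['p']),'tcp_rot':np.array(c['q'])}
def did(*rows):
    """apply final rows (tx,ty,tz,ax,ay,az) of the calls made to the commanded pose"""
    c=cmd(); p=c['position'];R=Ro.from_quat(c['tcp_rot'])
    for q in rows:
        q=list(q)+[0]*(6-len(q)); p=p+R.apply(np.array(q[:3])*1000); R=R*Ro.from_rotvec(np.radians(q[3:]))
    json.dump({'p':list(p),'q':list(R.as_quat())},open('cmd.json','w'))
    M=R.as_matrix(); s=observe(); print('t',round(s['t'],2),'cmd',p.round(1),'yaw',np.degrees(np.arctan2(M[1,2],M[0,2])).round(1),'| meas',s['position'].round(1),'F',s['force'].round(1),'w',round(s['gripper_width'],1))
def g(*a): goto(*a,s=cmd())
E
python3 - <<'E'
from h import *
M=np.array([[0,-.9272,.3746],[0,.3746,.9272],[-1,0,0]])
R=Ro.from_quat(observe()['tcp_rot']); 
a=np.radians(68.0); zz=np.array([np.cos(a),np.sin(a),0]);xx=np.array([0,0,-1.])
json.dump({'p':[233.988,579.523,253.31],'q':list(Ro.from_matrix(np.c_[xx,np.cross(zz,xx),zz]).as_quat())},open('cmd.json','w'))
did((.103,-.391,-.265,59.5),(.02,-.002,0),(.012,.167,.091,13.5),(.068,.001,.003),(.003,0,0))
g(507,75,150,3)
E
```

```text
t 4.85 cmd [565.9 364.7  47.3] yaw -5.0 | meas [566.4 365.   48.4] F [-0.8 -0.4  2.4] w 10.4
t [-0.1027 -0.2938 -0.0335] a [-8.  0.  0.] rows>= 6.3
```

Call:
{"method": "carry_out", "body": {
  "motion": [
    {"tx": 0,"ty": 0,"tz": 0,"ax": 0,"ay": 0,"az": 0,"claw": 0.4},
    {"tx": 0,"ty": 0,"tz": 0,"ax": 0,"ay": 0,"az": 0,"claw": 0.4},
    {"tx": 0,"ty": 0,"tz": 0,"ax": 0,"ay": 0,"az": 0,"claw": 0.4},
    {"tx": -0.03,"ty": 0,"tz": 0,"ax": 0,"ay": 0,"az": 0,"claw": 0.4},
    {"tx": -0.06,"ty": 0,"tz": 0,"ax": 0,"ay": 0,"az": 0,"claw": 0.5},
    {"tx": -0.1,"ty": -0.02,"tz": 0,"ax": 0,"ay": 0,"az": 0,"claw": 0.5},
    {"tx": -0.103,"ty": -0.294,"tz": -0.033,"ax": -8,"ay": 0,"az": 0,"claw": 0.5},
    {"tx": -0.103,"ty": -0.294,"tz": -0.033,"ax": -8,"ay": 0,"az": 0,"claw": 0.5},
    {"tx": -0.103,"ty": -0.294,"tz": -0.033,"ax": 8,"ay": 0,"az": 0,"claw": 0.5},
    {"tx": -0.103,"ty": -0.294,"tz": -0.033,"ax": -8,"ay": 0,"az": 0,"claw": 0.5},
    {"tx": -0.103,"ty": -0.294,"tz": -0.033,"ax": -8,"ay": 0,"az": 0,"claw": 0.5},
    {"tx": -0.103,"ty": -0.294,"tz": -0.033,"ax": -8,"ay": 0,"az": 0,"claw": 0.5},
    {"tx": -0.103,"ty": -0.294,"tz": -0.033,"ax": -8,"ay": 0,"az": 0,"claw": 0.5},
    {"tx": -0.103,"ty": -0.294,"tz": -0.033,"ax": -8,"ay": 0,"az": 0,"claw": 0.5},
    {"tx": -0.103,"ty": -0.294,"tz": -0.033,"ax": -8,"ay": 0,"az": 0,"claw": 0.5},
    {"tx": -0.103,"ty": -0.294,"tz": -0.033,"ax": -8,"ay": 0,"az": 0,"claw": 0.5}
  ]
}}

```text
t: 6.45
position: [507.8, 75.9, 150.3]
tcp_rot: [-0.019, 0.707, 0.019, 0.707]
force: [0.3, 0.4, -0.2]
gripper_width: 42.8
```

Run:
```python
from h import *
did((-.103,-.294,-.033,-8))
g(507,75,73,3)
```

```text
t 6.45 cmd [507.4  74.7 150.3] yaw 3.0 | meas [507.8  75.9 150.3] F [ 0.3  0.4 -0.2] w 42.8
t [ 0.0773  0.0003 -0.0004] a [0. 0. 0.] rows>= 1.5
```

Call:
{"method": "carry_out", "body": {
  "motion": [
    {"tx": 0.025,"ty": 0,"tz": 0,"ax": -1,"ay": 0,"az": 0,"claw": 0.5},
    {"tx": 0.05,"ty": 0,"tz": 0,"ax": -1,"ay": 0,"az": 0,"claw": 0.5},
    {"tx": 0.07,"ty": 0,"tz": 0,"ax": -1,"ay": 0,"az": 0,"claw": 0.5},
    {"tx": 0.077,"ty": 0,"tz": 0,"ax": -1,"ay": 0,"az": 0,"claw": 0.5},
    {"tx": 0.077,"ty": 0,"tz": 0,"ax": -1,"ay": 0,"az": 0,"claw": 0.3},
    {"tx": 0.077,"ty": 0,"tz": 0,"ax": -1,"ay": 0,"az": 0,"claw": 0},
    {"tx": 0.077,"ty": 0,"tz": 0,"ax": -1,"ay": 0,"az": 0,"claw": 0},
    {"tx": 0.077,"ty": 0,"tz": 0,"ax": -1,"ay": 0,"az": 0,"claw": 0},
    {"tx": 0.077,"ty": 0,"tz": 0,"ax": -1,"ay": 0,"az": 0,"claw": 0},
    {"tx": 0.077,"ty": 0,"tz": 0,"ax": -1,"ay": 0,"az": 0,"claw": 0},
    {"tx": 0.065,"ty": 0,"tz": 0,"ax": -1,"ay": 0,"az": 0,"claw": 0},
    {"tx": 0.04,"ty": 0,"tz": 0,"ax": -1,"ay": 0,"az": 0,"claw": 0},
    {"tx": 0.02,"ty": 0,"tz": 0,"ax": -1,"ay": 0,"az": 0,"claw": 0},
    {"tx": 0.02,"ty": 0,"tz": 0,"ax": -1,"ay": 0,"az": 0,"claw": 0}
  ]
}}

```text
t: 7.85
position: [509.2, 74.6, 132.9]
tcp_rot: [-0.025, 0.705, 0.024, 0.709]
force: [0.6, -0.5, -2.6]
gripper_width: 10.1
```

Run:
```python
from h import *
did((.02,0,0,-1)); snap('top','t3')
g(474,373,120,-5);g(474,373,47.3,-5)
b=cv2.imread('pics/t3_full.png'); cv2.imwrite('pics/t3c.png',cv2.resize(b[190:320,100:300],None,fx=4,fy=4,interpolation=2))
```

```text
t 7.85 cmd [507.4  74.7 130.3] yaw 4.0 | meas [509.2  74.6 132.9] F [ 0.6 -0.5 -2.6] w 10.1
t [ 0.0103  0.2999 -0.0125] a [9. 0. 0.] rows>= 6.0
t [ 0.083   0.2999 -0.0125] a [9. 0. 0.] rows>= 6.2
```

View pics/t3c.png

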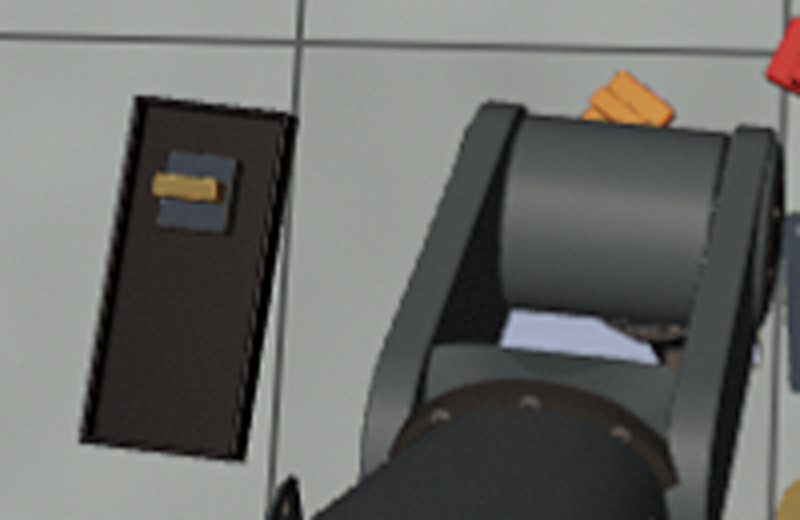

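The first weight stands upright in the tray, with its rib at crop (185,187), and the tray has not moved.

Call:
{"method": "carry_out", "body": {
  "motion": [
    {"tx": 0,"ty": 0.04,"tz": -0.002,"ax": 1,"ay": 0,"az": 0,"claw": 0},
    {"tx": 0,"ty": 0.08,"tz": -0.004,"ax": 3,"ay": 0,"az": 0,"claw": 0},
    {"tx": 0.005,"ty": 0.13,"tz": -0.006,"ax": 5,"ay": 0,"az": 0,"claw": 0},
    {"tx": 0.01,"ty": 0.18,"tz": -0.008,"ax": 7,"ay": 0,"az": 0,"claw": 0},
    {"tx": 0.01,"ty": 0.23,"tz": -0.01,"ax": 9,"ay": 0,"az": 0,"claw": 0},
    {"tx": 0.01,"ty": 0.27,"tz": -0.012,"ax": 9,"ay": 0,"az": 0,"claw": 0},
    {"tx": 0.01,"ty": 0.3,"tz": -0.012,"ax": 9,"ay": 0,"az": 0,"claw": 0},
    {"tx": 0.01,"ty": 0.3,"tz": -0.012,"ax": 9,"ay": 0,"az": 0,"claw": 0},
    {"tx": 0.03,"ty": 0.3,"tz": -0.012,"ax": 9,"ay": 0,"az": 0,"claw": 0},
    {"tx": 0.05,"ty": 0.3,"tz": -0.012,"ax": 9,"ay": 0,"az": 0,"claw": 0},
    {"tx": 0.068,"ty": 0.3,"tz": -0.012,"ax": 9,"ay": 0,"az": 0,"claw": 0},
    {"tx": 0.077,"ty": 0.3,"tz": -0.012,"ax": 9,"ay": 0,"az": 0,"claw": 0},
    {"tx": 0.082,"ty": 0.3,"tz": -0.012,"ax": 9,"ay": 0,"az": 0,"claw": 0},
    {"tx": 0.083,"ty": 0.3,"tz": -0.012,"ax": 9,"ay": 0,"az": 0,"claw": 0},
    {"tx": 0.083,"ty": 0.3,"tz": -0.012,"ax": 9,"ay": 0,"az": 0,"claw": 0}
  ]
}}

```text
t: 9.4
position: [473.2, 371.6, 48.1]
tcp_rot: [0.03, 0.708, -0.032, 0.705]
force: [-3.5, -3.9, 4.1]
gripper_width: 10.4
```

Run:
```python
from h import *
did((.083,.3,-.012,9))
g(502,110,150,6)
```

```text
t 9.4 cmd [474.5 373.1  47.3] yaw -5.0 | meas [473.2 371.6  48.1] F [-3.5 -3.9  4.1] w 10.4
t [-0.1027 -0.2598  0.0503] a [-11.   0.   0.] rows>= 5.7
```

Call:
{"method": "carry_out", "body": {
  "motion": [
    {"tx": 0,"ty": 0,"tz": 0,"ax": 0,"ay": 0,"az": 0,"claw": 0.4},
    {"tx": 0,"ty": 0,"tz": 0,"ax": 0,"ay": 0,"az": 0,"claw": 0.4},
    {"tx": 0,"ty": 0,"tz": 0,"ax": 0,"ay": 0,"az": 0,"claw": 0.4},
    {"tx": -0.03,"ty": 0,"tz": 0,"ax": 0,"ay": 0,"az": 0,"claw": 0.4},
    {"tx": -0.07,"ty": 0,"tz": 0,"ax": 0,"ay": 0,"az": 0,"claw": 0.7},
    {"tx": -0.12,"ty": 0,"tz": 0,"ax": 0,"ay": 0,"az": 0,"claw": 1},
    {"tx": -0.12,"ty": 0,"tz": 0,"ax": 0,"ay": 0,"az": 0,"claw": 1}
  ]
}}

```text
t: 10.1
position: [478.9, 375.7, 174.3]
tcp_rot: [0.033, 0.702, -0.028, 0.711]
force: [0.2, 0.9, 0.0]
gripper_width: 75.9
```

```bash
cat > m.py <<'E'
from h import *
did((-.12,0,0)); im=snap('top','t4')
b=im[:,:,::-1]; cv2.imwrite('pics/t4c.png',cv2.resize(b[220:310,200:440],None,fx=3.3,fy=3.3,interpolation=2))
h=cv2.cvtColor(b,cv2.COLOR_BGR2HSV)
x=cv2.inRange(h,(100,15,140),(140,255,255)); k=np.zeros_like(x); k[240:300,200:294]=x[240:300,200:294]
c=max(cv2.findContours(k,0,1)[0],key=cv2.contourArea); r_=cv2.minAreaRect(c); w=ray('top',cv2.boxPoints(r_),30)[:,:2]
print('strip',r_,w.mean(0).round(1),w.round(1).tolist())
# edge fits by column (subpixel on brightness crossing)
g_=b.astype(int)[:,:,0]-b.astype(int)[:,:,1]  # bluish
print(g_[262:266,240:250].mean(), g_[245,240:250].mean())
E
python3 m.py
```

```text
t 10.1 cmd [474.5 373.1 167.3] yaw -5.0 | meas [478.9 375.7 174.3] F [0.2 0.9 0. ] w 75.9
strip ((250.20301818847656, 269.8426208496094), (27.216373443603516, 76.66182708740234), 85.91438293457031) [499.4 132.1] [[521.3, 220.5], [537.8, 50.5], [477.5, 44.1], [461.1, 213.1]]
19.925 -4.8
```

View pics/t4c.png

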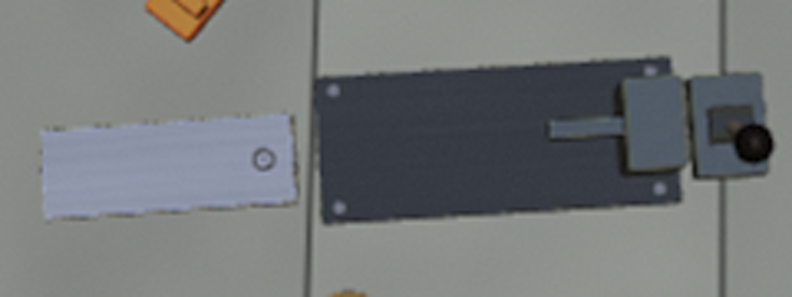

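The strip is bare, with the ring at about (280,268). The bed is clear, the needle arm ends at about (366,259) and the ball is at (428,263). I now work out the needle and ring points, and plan a gentle touch on the bed to learn the fingertip height at strip width.

Run:
```python
from h import *
b=cv2.imread('pics/t4_full.png')
ring=ray('top',[(264/3.3+200,159/3.3+220)],30)[0]; print('ring',ring)
print('arm end z66',ray('top',[(549/3.3+200,128/3.3+220)],66))
print('bolts',ray('top',[(333/3.3+200,91/3.3+220),(339/3.3+200,208/3.3+220),(650/3.3+200,71/3.3+220),(659/3.3+200,188/3.3+220)],18.5)[:,:2].round(1))
print('column top corners z74',ray('top',[(200+x/3.3,220+y/3.3) for x,y in [(624,78),(622,168),(685,173),(687,79)]],74)[:,:2].round(1))
print('block z25',ray('top',[(200+x/3.3,220+y/3.3) for x,y in [(692,74),(695,177),(768,173),(764,73)]],25)[:,:2].round(1))
# scene view
s=cv2.imread('pics/s1_full.png')
cv2.imwrite('pics/s1c.png',cv2.resize(s[165:275,255:385],None,fx=6,fy=6,interpolation=2)[:600,:780])
uy=np.array([-.083,.9965]);ux=np.array([.9965,.083])
O=np.array([516.5,-4.4])
P=lambda x,y,z:[*(O+x*ux+y*uy),z]
print('P->scene crop',[( (proj('scene',[q])[0]-[255,165])*6).round(0).tolist() for q in [P(0,-125,39),P(50,35,18.5),P(-50,35,18.5),P(0,-119,66)]])
g(515,15,120,4.8);g(515,15,60,4.8)
```

```text
ring [504.71528367  65.9294675   30.        ]
arm end z66 [[ 526.71810546 -122.3945216    66.        ]]
bolts [[ 553.3   21.5]
 [ 473.7   15. ]
 [ 572.4 -194.4]
 [ 492.7 -201. ]]
column top corners z74 [[ 559.8 -170.1]
 [ 501.1 -169.3]
 [ 498.9 -210. ]
 [ 560.1 -211.1]]
block z25 [[ 570.1 -222.1]
 [ 500.2 -224.3]
 [ 504.1 -273.5]
 [ 572.  -270.9]]
P->scene crop [[314.0, 327.0], [502.0, 600.0], [642.0, 466.0], [321.0, 296.0]]
t [ 0.0473 -0.3533  0.0715] a [-9.8  0.   0. ] rows>= 7.3
t [ 0.1073 -0.3533  0.0715] a [-9.8  0.   0. ] rows>= 7.5
```

View pics/s1c.png

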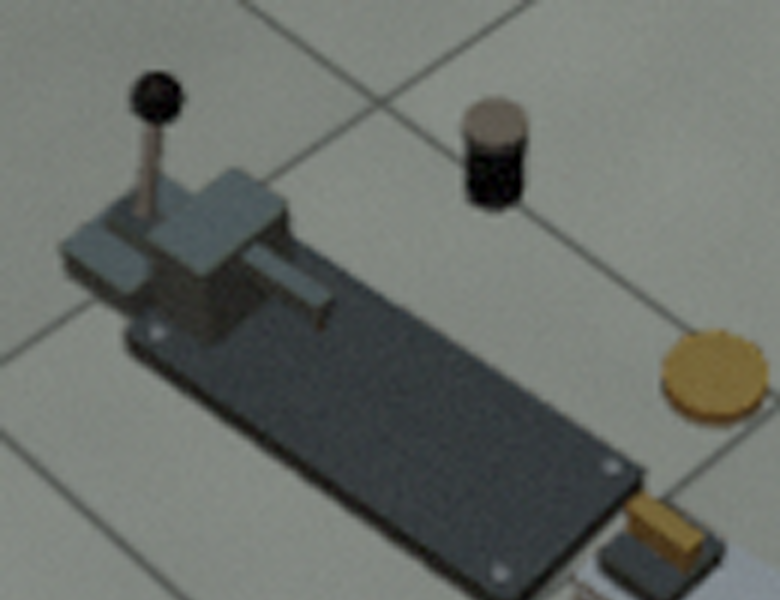

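Projected bed corners and arm end agree with the scene view, which puts the needle at about (527,-129). The lever stands towards the robot. Next is the touch test on the bed.

Call:
{"method": "carry_out", "body": {
  "motion": [
    {"tx": 0.047,"ty": -0.363,"tz": 0.072,"ax": -9.8,"ay": 0,"az": 0,"claw": 0.73},
    {"tx": 0.047,"ty": -0.363,"tz": 0.072,"ax": -9.8,"ay": 0,"az": 0,"claw": 0.73},
    {"tx": 0.047,"ty": -0.363,"tz": 0.072,"ax": -9.8,"ay": 0,"az": 0,"claw": 0.73},
    {"tx": 0.047,"ty": -0.363,"tz": 0.072,"ax": -9.8,"ay": 0,"az": 0,"claw": 0.73},
    {"tx": 0.047,"ty": -0.363,"tz": 0.072,"ax": -9.8,"ay": 0,"az": 0,"claw": 0.73},
    {"tx": 0.047,"ty": -0.363,"tz": 0.072,"ax": -9.8,"ay": 0,"az": 0,"claw": 0.73},
    {"tx": 0.047,"ty": -0.363,"tz": 0.072,"ax": -9.8,"ay": 0,"az": 0,"claw": 0.73},
    {"tx": 0.047,"ty": -0.363,"tz": 0.072,"ax": -9.8,"ay": 0,"az": 0,"claw": 0.73},
    {"tx": 0.047,"ty": -0.363,"tz": 0.072,"ax": -9.8,"ay": 0,"az": 0,"claw": 0.73},
    {"tx": 0.047,"ty": -0.363,"tz": 0.072,"ax": -9.8,"ay": 0,"az": 0,"claw": 0.73},
    {"tx": 0.08,"ty": -0.363,"tz": 0.072,"ax": -9.8,"ay": 0,"az": 0,"claw": 0.73},
    {"tx": 0.11,"ty": -0.363,"tz": 0.072,"ax": -9.8,"ay": 0,"az": 0,"claw": 0.73},
    {"tx": 0.12,"ty": -0.363,"tz": 0.072,"ax": -9.8,"ay": 0,"az": 0,"claw": 0.73},
    {"tx": 0.125,"ty": -0.363,"tz": 0.072,"ax": -9.8,"ay": 0,"az": 0,"claw": 0.73},
    {"tx": 0.125,"ty": -0.363,"tz": 0.072,"ax": -9.8,"ay": 0,"az": 0,"claw": 0.73}
  ]
}}

```text
t: 11.65
position: [514.6, 6.2, 42.2]
tcp_rot: [-0.03, 0.707, 0.03, 0.706]
force: [-0.5, 0.4, -0.6]
gripper_width: 62.5
```

Call:
{"method": "carry_out", "body": {
  "motion": [
    {"tx": 0.001,"ty": 0,"tz": 0,"ax": 0,"ay": 0,"az": 0,"claw": 0.73},
    {"tx": 0.002,"ty": 0,"tz": 0,"ax": 0,"ay": 0,"az": 0,"claw": 0.73},
    {"tx": 0.002,"ty": 0,"tz": 0,"ax": 0,"ay": 0,"az": 0,"claw": 0.73}
  ]
}}

```text
t: 11.95
position: [515.2, 5.3, 41.1]
tcp_rot: [-0.03, 0.706, 0.03, 0.707]
force: [-0.6, -0.1, -0.2]
gripper_width: 62.5
```

Call:
{"method": "carry_out", "body": {
  "motion": [
    {"tx": 0.001,"ty": 0,"tz": 0,"ax": 0,"ay": 0,"az": 0,"claw": 0.73},
    {"tx": 0.001,"ty": 0,"tz": 0,"ax": 0,"ay": 0,"az": 0,"claw": 0.73}
  ]
}}

```text
t: 12.15
position: [514.8, 5.2, 39.5]
tcp_rot: [-0.03, 0.706, 0.03, 0.707]
force: [0.1, 0.3, 0.0]
gripper_width: 62.4
```

Run:
```python
from h import *
did((.125,-.363,.072,-9.8),(.002,0,0),(.001,0,0))
```

```text
t 12.15 cmd [514.6   5.3  39.3] yaw 4.8 | meas [514.8   5.2  39.5] F [0.1 0.3 0. ] w 62.4
```

Call:
{"method": "carry_out", "body": {
  "motion": [
    {"tx": 0.001,"ty": 0,"tz": 0,"ax": 0,"ay": 0,"az": 0,"claw": 0.73},
    {"tx": 0.002,"ty": 0,"tz": 0,"ax": 0,"ay": 0,"az": 0,"claw": 0.73},
    {"tx": 0.002,"ty": 0,"tz": 0,"ax": 0,"ay": 0,"az": 0,"claw": 0.73}
  ]
}}

```text
t: 12.45
position: [514.6, 5.3, 37.2]
tcp_rot: [-0.03, 0.707, 0.03, 0.706]
force: [0.4, 0.5, 0.4]
gripper_width: 62.3
```

Call:
{"method": "carry_out", "body": {
  "motion": [
    {"tx": 0.001,"ty": 0,"tz": 0,"ax": 0,"ay": 0,"az": 0,"claw": 0.73},
    {"tx": 0.0015,"ty": 0,"tz": 0,"ax": 0,"ay": 0,"az": 0,"claw": 0.73},
    {"tx": 0.0015,"ty": 0,"tz": 0,"ax": 0,"ay": 0,"az": 0,"claw": 0.73}
  ]
}}

```text
t: 12.75
position: [514.6, 5.3, 35.7]
tcp_rot: [-0.03, 0.707, 0.03, 0.706]
force: [-0.0, -0.0, -0.9]
gripper_width: 62.1
```

Call:
{"method": "carry_out", "body": {
  "motion": [
    {"tx": 0.001,"ty": 0,"tz": 0,"ax": 0,"ay": 0,"az": 0,"claw": 0.73},
    {"tx": 0.001,"ty": 0,"tz": 0,"ax": 0,"ay": 0,"az": 0,"claw": 0.73}
  ]
}}

```text
t: 12.95
position: [514.8, 5.3, 34.9]
tcp_rot: [-0.03, 0.706, 0.03, 0.707]
force: [-0.1, 0.3, 1.6]
gripper_width: 62.2
```

Call:
{"method": "carry_out", "body": {
  "motion": [
    {"tx": 0.001,"ty": 0,"tz": 0,"ax": 0,"ay": 0,"az": 0,"claw": 0.73},
    {"tx": 0.001,"ty": 0,"tz": 0,"ax": 0,"ay": 0,"az": 0,"claw": 0.73}
  ]
}}

```text
t: 13.15
position: [514.8, 5.3, 34.9]
tcp_rot: [-0.03, 0.706, 0.03, 0.707]
force: [-1.8, 0.5, 8.7]
gripper_width: 62.6
```

Contact comes at TCP z ≈ 34.8, so the tips stand about 16.3 mm ahead at strip width. For the strip on the stack I use TCP z ≈ 38.5, which keeps the tips 2 mm above the middle strip.

Run:
```python
from h import *
did((.002,0,0),(.0015,0,0),(.001,0,0),(.001,0,0))
g(498.4,142,90,5.5);g(498.4,142,38.5,5.5)
```

```text
t 13.15 cmd [514.6   5.3  33.8] yaw 4.8 | meas [514.8   5.3  34.9] F [-1.8  0.5  8.7] w 62.6
t [-0.0562  0.1376 -0.0047] a [-0.7  0.   0. ] rows>= 3.0
t [-0.0047  0.1376 -0.0047] a [-0.7  0.   0. ] rows>= 2.8
```

Call:
{"method": "carry_out", "body": {
  "motion": [
    {"tx": -0.03,"ty": 0,"tz": 0,"ax": 0,"ay": 0,"az": 0,"claw": 0.73},
    {"tx": -0.056,"ty": 0,"tz": 0,"ax": 0,"ay": 0,"az": 0,"claw": 1},
    {"tx": -0.056,"ty": 0.05,"tz": -0.002,"ax": 0,"ay": 0,"az": 0,"claw": 1},
    {"tx": -0.056,"ty": 0.1,"tz": -0.004,"ax": 0,"ay": 0,"az": 0,"claw": 1},
    {"tx": -0.056,"ty": 0.138,"tz": -0.005,"ax": -0.7,"ay": 0,"az": 0,"claw": 1},
    {"tx": -0.056,"ty": 0.138,"tz": -0.005,"ax": -0.7,"ay": 0,"az": 0,"claw": 1},
    {"tx": -0.056,"ty": 0.138,"tz": -0.005,"ax": -0.7,"ay": 0,"az": 0,"claw": 1},
    {"tx": -0.03,"ty": 0.138,"tz": -0.005,"ax": -0.7,"ay": 0,"az": 0,"claw": 1},
    {"tx": -0.01,"ty": 0.138,"tz": -0.005,"ax": -0.7,"ay": 0,"az": 0,"claw": 1},
    {"tx": -0.005,"ty": 0.138,"tz": -0.005,"ax": -0.7,"ay": 0,"az": 0,"claw": 1},
    {"tx": -0.005,"ty": 0.138,"tz": -0.005,"ax": -0.7,"ay": 0,"az": 0,"claw": 1},
    {"tx": -0.005,"ty": 0.138,"tz": -0.005,"ax": -0.7,"ay": 0,"az": 0,"claw": 1}
  ],
  "squeeze": 25
}}

```text
t: 14.35
position: [498.8, 141.7, 39.2]
tcp_rot: [-0.034, 0.706, 0.034, 0.707]
force: [-0.1, 0.6, -0.4]
gripper_width: 85.7
```

Run:
```python
from h import *
did((-.005,.138,-.005,-.7)); snap('scene','s5',(335,215,455,305),6)
```

```text
t 14.35 cmd [498.1 142.4  38.8] yaw 5.5 | meas [498.8 141.7  39.2] F [-0.1  0.6 -0.4] w 85.7
```

View pics/s5.png

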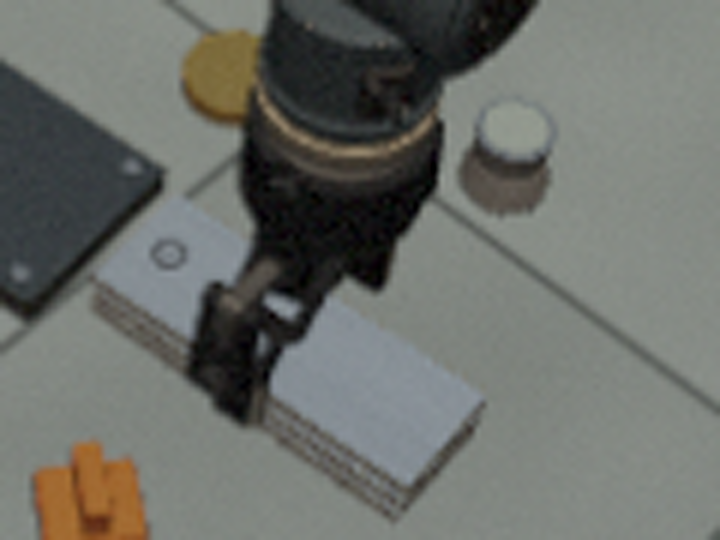

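The open fingers straddle the strip and the stack is untouched; the ring shows at crop (168,255). Now I close slowly.

Call:
{"method": "carry_out", "body": {
  "motion": [
    {"tx": 0,"ty": 0,"tz": 0,"ax": 0,"ay": 0,"az": 0,"claw": 0.8},
    {"tx": 0,"ty": 0,"tz": 0,"ax": 0,"ay": 0,"az": 0,"claw": 0.74},
    {"tx": 0,"ty": 0,"tz": 0,"ax": 0,"ay": 0,"az": 0,"claw": 0.7},
    {"tx": 0,"ty": 0,"tz": 0,"ax": 0,"ay": 0,"az": 0,"claw": 0.65},
    {"tx": 0,"ty": 0,"tz": 0,"ax": 0,"ay": 0,"az": 0,"claw": 0.65},
    {"tx": 0,"ty": 0,"tz": 0,"ax": 0,"ay": 0,"az": 0,"claw": 0.65}
  ]
}}

```text
t: 15.0
position: [497.7, 142.4, 39.6]
tcp_rot: [-0.034, 0.706, 0.034, 0.706]
force: [-1.6, -1.0, 6.7]
gripper_width: 59.4
```

Run:
```python
from h import *
did(); dx,dy=21.8,-195.3; c=cmd()['position']
g(c[0]+dx,c[1]+dy,c[2]-1.5,None); g(c[0]+dx*.5,c[1]+dy*.5,c[2],None)
```

```text
t 15.0 cmd [498.1 142.4  38.8] yaw 5.5 | meas [497.7 142.4  39.6] F [-1.6 -1.   6.7] w 59.4
t [ 0.0015 -0.1965  0.003 ] a [0. 0. 0.] rows>= 3.9
t [ 0.     -0.0982  0.0015] a [0. 0. 0.] rows>= 2.0
```

Call:
{"method": "carry_out", "body": {
  "motion": [
    {"tx": -0.0004,"ty": 0,"tz": 0,"ax": 0,"ay": 0,"az": 0,"claw": 0.65},
    {"tx": -0.0006,"ty": 0,"tz": 0,"ax": 0,"ay": 0,"az": 0,"claw": 0.65},
    {"tx": -0.0006,"ty": 0,"tz": 0,"ax": 0,"ay": 0,"az": 0,"claw": 0.65}
  ]
}}

```text
t: 15.3
position: [497.8, 142.4, 39.6]
tcp_rot: [-0.034, 0.707, 0.034, 0.706]
force: [-2.4, -0.7, 4.7]
gripper_width: 59.2
```

Call:
{"method": "carry_out", "body": {
  "motion": [
    {"tx": -0.0004,"ty": 0,"tz": 0,"ax": 0,"ay": 0,"az": 0,"claw": 0.65},
    {"tx": -0.0008,"ty": 0,"tz": 0,"ax": 0,"ay": 0,"az": 0,"claw": 0.65},
    {"tx": -0.0008,"ty": 0,"tz": 0,"ax": 0,"ay": 0,"az": 0,"claw": 0.65}
  ]
}}

```text
t: 15.6
position: [498.5, 142.5, 39.8]
tcp_rot: [-0.034, 0.706, 0.034, 0.706]
force: [0.0, 0.4, -2.5]
gripper_width: 58.8
```

Call:
{"method": "carry_out", "body": {
  "motion": [
    {"tx": 0,"ty": -0.003,"tz": 0,"ax": 0,"ay": 0,"az": 0,"claw": 0.65},
    {"tx": 0,"ty": -0.008,"tz": 0,"ax": 0,"ay": 0,"az": 0,"claw": 0.65},
    {"tx": 0,"ty": -0.013,"tz": 0,"ax": 0,"ay": 0,"az": 0,"claw": 0.65},
    {"tx": 0,"ty": -0.018,"tz": 0,"ax": 0,"ay": 0,"az": 0,"claw": 0.65},
    {"tx": 0,"ty": -0.02,"tz": 0,"ax": 0,"ay": 0,"az": 0,"claw": 0.65}
  ]
}}

```text
t: 16.1
position: [500.3, 121.7, 40.2]
tcp_rot: [-0.034, 0.706, 0.034, 0.706]
force: [0.6, -0.2, -2.9]
gripper_width: 59.4
```

The gripper is now carrying the strip's own weight (Fz ≈ -2.7 N), so I ease it back down before sliding on.

Call:
{"method": "carry_out", "body": {
  "motion": [
    {"tx": 0.0003,"ty": 0,"tz": 0,"ax": 0,"ay": 0,"az": 0,"claw": 0.65},
    {"tx": 0.0006,"ty": 0,"tz": 0,"ax": 0,"ay": 0,"az": 0,"claw": 0.65},
    {"tx": 0.0006,"ty": 0,"tz": 0,"ax": 0,"ay": 0,"az": 0,"claw": 0.65}
  ]
}}

```text
t: 16.4
position: [500.1, 122.5, 39.7]
tcp_rot: [-0.034, 0.706, 0.034, 0.706]
force: [0.6, 0.4, -2.3]
gripper_width: 59.1
```

Call:
{"method": "carry_out", "body": {
  "motion": [
    {"tx": 0,"ty": -0.005,"tz": 0,"ax": 0,"ay": 0,"az": 0,"claw": 0.65},
    {"tx": 0,"ty": -0.011,"tz": 0,"ax": 0,"ay": 0,"az": 0,"claw": 0.65},
    {"tx": 0,"ty": -0.018,"tz": 0,"ax": 0,"ay": 0,"az": 0,"claw": 0.65},
    {"tx": 0,"ty": -0.025,"tz": 0.001,"ax": 0,"ay": 0,"az": 0,"claw": 0.65},
    {"tx": 0,"ty": -0.03,"tz": 0.001,"ax": 0,"ay": 0,"az": 0,"claw": 0.65}
  ]
}}

```text
t: 16.9
position: [504.4, 91.9, 39.7]
tcp_rot: [-0.034, 0.706, 0.034, 0.706]
force: [0.1, 1.8, -2.3]
gripper_width: 59.1
```

Call:
{"method": "carry_out", "body": {
  "motion": [
    {"tx": 0.0003,"ty": 0,"tz": 0,"ax": 0,"ay": 0,"az": 0,"claw": 0.65},
    {"tx": 0.0006,"ty": -0.003,"tz": 0,"ax": 0,"ay": 0,"az": 0,"claw": 0.65},
    {"tx": 0.0006,"ty": -0.01,"tz": 0,"ax": 0,"ay": 0,"az": 0,"claw": 0.65},
    {"tx": 0.0006,"ty": -0.017,"tz": 0,"ax": 0,"ay": 0,"az": 0,"claw": 0.65},
    {"tx": 0.0006,"ty": -0.024,"tz": 0,"ax": 0,"ay": 0,"az": 0,"claw": 0.65},
    {"tx": 0.0006,"ty": -0.03,"tz": 0,"ax": 0,"ay": 0,"az": 0,"claw": 0.65}
  ]
}}

```text
t: 17.5
position: [506.9, 63.5, 39.6]
tcp_rot: [-0.033, 0.706, 0.034, 0.707]
force: [-0.2, 5.1, 5.6]
gripper_width: 59.0
```

Run:
```python
from h import *
did((-.0006,0,0),(-.0008,0,0),(0,-.02,0),(.0006,0,0),(0,-.03,.001),(.0006,-.03,0)); g(498.1+21.8,142.4-195.3,38.0,4.9)
```

```text
t 17.5 cmd [506.8  62.8  39. ] yaw 5.5 | meas [506.9  63.5  39.6] F [-0.2  5.1  5.6] w 59.0
t [ 0.001  -0.1164  0.002 ] a [0.6 0.  0. ] rows>= 2.3
```

Call:
{"method": "carry_out", "body": {
  "motion": [
    {"tx": -0.0003,"ty": 0,"tz": 0,"ax": 0,"ay": 0,"az": 0,"claw": 0.65},
    {"tx": -0.0003,"ty": -0.006,"tz": 0,"ax": 0,"ay": 0,"az": 0,"claw": 0.65},
    {"tx": -0.0003,"ty": -0.012,"tz": 0,"ax": 0,"ay": 0,"az": 0,"claw": 0.65},
    {"tx": -0.0003,"ty": -0.018,"tz": 0.0005,"ax": 0,"ay": 0,"az": 0,"claw": 0.65},
    {"tx": -0.0003,"ty": -0.024,"tz": 0.001,"ax": 0.2,"ay": 0,"az": 0,"claw": 0.65},
    {"tx": -0.0003,"ty": -0.03,"tz": 0.001,"ax": 0.2,"ay": 0,"az": 0,"claw": 0.65}
  ]
}}

```text
t: 18.1
position: [510.6, 33.1, 39.4]
tcp_rot: [-0.033, 0.706, 0.033, 0.706]
force: [-0.2, 4.0, 3.9]
gripper_width: 59.1
```

Call:
{"method": "carry_out", "body": {
  "motion": [
    {"tx": 0,"ty": -0.006,"tz": 0,"ax": 0,"ay": 0,"az": 0,"claw": 0.65},
    {"tx": 0.0002,"ty": -0.012,"tz": 0,"ax": 0,"ay": 0,"az": 0,"claw": 0.65},
    {"tx": 0.0003,"ty": -0.018,"tz": 0,"ax": 0.2,"ay": 0,"az": 0,"claw": 0.65},
    {"tx": 0.0004,"ty": -0.024,"tz": 0.0005,"ax": 0.2,"ay": 0,"az": 0,"claw": 0.65},
    {"tx": 0.0005,"ty": -0.03,"tz": 0.0005,"ax": 0.2,"ay": 0,"az": 0,"claw": 0.65}
  ]
}}

```text
t: 18.6
position: [513.7, 3.3, 39.1]
tcp_rot: [-0.031, 0.707, 0.032, 0.706]
force: [-1.0, 7.2, 7.2]
gripper_width: 59.3
```

Call:
{"method": "carry_out", "body": {
  "motion": [
    {"tx": -0.0004,"ty": 0,"tz": 0,"ax": 0,"ay": 0,"az": 0,"claw": 0.65},
    {"tx": -0.0004,"ty": -0.006,"tz": 0,"ax": 0,"ay": 0,"az": 0,"claw": 0.65},
    {"tx": -0.0004,"ty": -0.012,"tz": 0,"ax": 0,"ay": 0,"az": 0,"claw": 0.65},
    {"tx": -0.0004,"ty": -0.018,"tz": 0,"ax": 0.2,"ay": 0,"az": 0,"claw": 0.65},
    {"tx": -0.0002,"ty": -0.024,"tz": 0.0005,"ax": 0.2,"ay": 0,"az": 0,"claw": 0.65},
    {"tx": 0,"ty": -0.03,"tz": 0.0005,"ax": 0.2,"ay": 0,"az": 0,"claw": 0.65},
    {"tx": 0.0004,"ty": -0.036,"tz": 0.0005,"ax": 0.2,"ay": 0,"az": 0,"claw": 0.65},
    {"tx": 0.0008,"ty": -0.04,"tz": 0.0005,"ax": 0.2,"ay": 0,"az": 0,"claw": 0.65}
  ]
}}

```text
t: 19.4
position: [518.2, -36.9, 38.1]
tcp_rot: [-0.03, 0.706, 0.03, 0.706]
force: [-0.3, 7.0, 8.2]
gripper_width: 59.1
```

Run:
```python
from h import *
did((-.0003,-.03,.001,.2),(.0005,-.03,.0005,.2),(.0008,-.04,.0005,.2)); g(498.1+21.8,142.4-195.3,38.0,4.9)
im=snap('top','t6',(260,225,420,305),5)
```

```text
t 19.4 cmd [518.  -36.6  38. ] yaw 4.9 | meas [518.2 -36.9  38.1] F [-0.3  7.   8.2] w 59.1
t [ 0.     -0.0164  0.0005] a [0. 0. 0.] rows>= 0.3
```

View pics/t6.png

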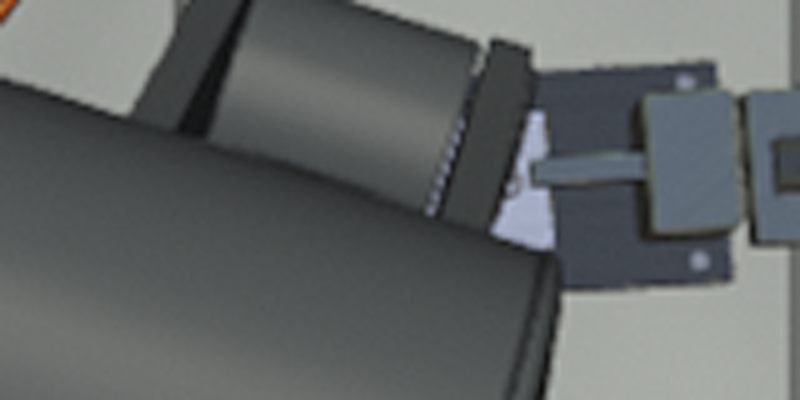

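The strip's end now lies on the bed just short of the needle arm, with the ring partly visible at crop (512,183), about (362,262) in the full picture.

Run:
```python
from h import *
f=lambda x,y:ray('top',[(260+x/5,225+y/5)],28.5)[0,:2]
a,b=f(543,108),f(556,250); m=(a+b)/2; print(a,b,'front mid',m,'ring by edge',m+20*np.array([-.085,.996]),'ring px',f(512,183))
```

```text
[ 557.99915389 -129.90139436] [ 494.76714989 -136.51731409] front mid [ 526.38315189 -133.20935422] ring by edge [ 524.68315189 -113.28935422] ring px [ 524.07620802 -116.58480277]
```

Call:
{"method": "carry_out", "body": {
  "motion": [
    {"tx": -0.0005,"ty": 0,"tz": 0,"ax": 0,"ay": 0,"az": 0,"claw": 0.65},
    {"tx": -0.0005,"ty": -0.005,"tz": 0.0005,"ax": 0,"ay": 0,"az": 0,"claw": 0.65},
    {"tx": -0.0005,"ty": -0.01,"tz": 0.001,"ax": 0,"ay": 0,"az": 0,"claw": 0.65},
    {"tx": -0.0005,"ty": -0.015,"tz": 0.001,"ax": 0,"ay": 0,"az": 0,"claw": 0.65},
    {"tx": -0.0005,"ty": -0.015,"tz": 0.001,"ax": 0,"ay": 0,"az": 0,"claw": 0.65},
    {"tx": -0.0005,"ty": -0.015,"tz": 0.001,"ax": 0,"ay": 0,"az": 0,"claw": 0.65}
  ]
}}

```text
t: 20.05
position: [520.4, -51.7, 38.4]
tcp_rot: [-0.03, 0.706, 0.03, 0.706]
force: [-0.0, -0.5, -3.1]
gripper_width: 59.2
```

Run:
```python
from h import *
did((-.0005,-.015,.001))
im=snap('scene','s7',(275,185,415,305),5.5); im=snap('top','t7')
```

```text
t 20.05 cmd [520.2 -51.4  38.5] yaw 4.9 | meas [520.4 -51.7  38.4] F [-0.  -0.5 -3.1] w 59.2
```

View pics/s7.png

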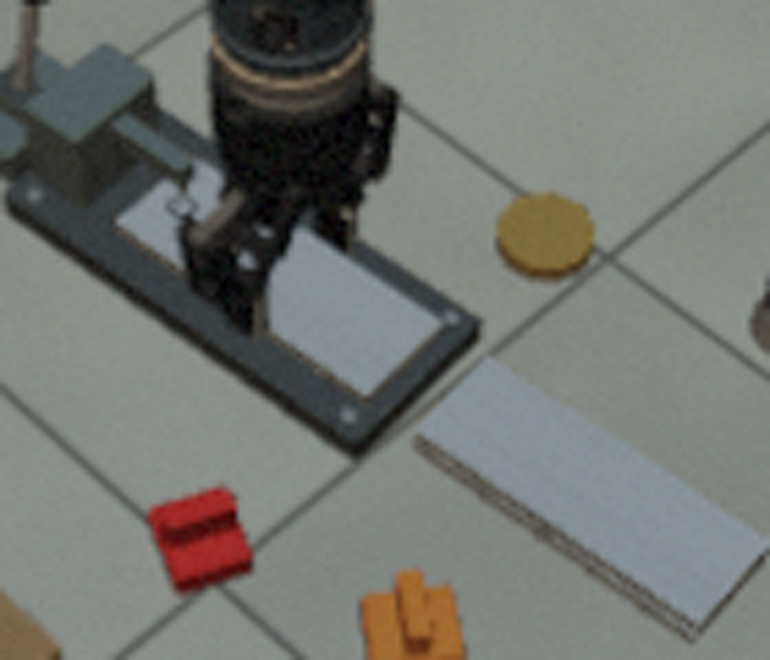

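The strip lies on the bed with the ring at crop (181,206), right under the needle at (185,190). The two lower strips are aligned and undisturbed. I set the strip down, release and check.

Call:
{"method": "carry_out", "body": {
  "motion": [
    {"tx": 0.0004,"ty": 0,"tz": 0,"ax": 0,"ay": 0,"az": 0,"claw": 0.65},
    {"tx": 0.0007,"ty": 0,"tz": 0,"ax": 0,"ay": 0,"az": 0,"claw": 0.65},
    {"tx": 0.0007,"ty": 0,"tz": 0,"ax": 0,"ay": 0,"az": 0,"claw": 0.7},
    {"tx": 0.0007,"ty": 0,"tz": 0,"ax": 0,"ay": 0,"az": 0,"claw": 0.8},
    {"tx": 0.0007,"ty": 0,"tz": 0,"ax": 0,"ay": 0,"az": 0,"claw": 0.95},
    {"tx": 0.0007,"ty": 0,"tz": 0,"ax": 0,"ay": 0,"az": 0,"claw": 1},
    {"tx": 0.0007,"ty": 0,"tz": 0,"ax": 0,"ay": 0,"az": 0,"claw": 1},
    {"tx": -0.02,"ty": 0,"tz": 0,"ax": 0,"ay": 0,"az": 0,"claw": 1},
    {"tx": -0.05,"ty": 0,"tz": 0,"ax": 0,"ay": 0,"az": 0,"claw": 1},
    {"tx": -0.1,"ty": 0,"tz": 0,"ax": 0,"ay": 0,"az": 0,"claw": 1},
    {"tx": -0.14,"ty": 0,"tz": 0,"ax": 0,"ay": 0,"az": 0,"claw": 0.6},
    {"tx": -0.14,"ty": 0,"tz": 0,"ax": 0,"ay": 0,"az": 0,"claw": 0},
    {"tx": -0.14,"ty": 0,"tz": 0,"ax": 0,"ay": 0,"az": 0,"claw": 0}
  ]
}}

```text
t: 21.45
position: [520.7, -51.5, 179.6]
tcp_rot: [-0.031, 0.706, 0.03, 0.707]
force: [0.7, 0.9, -0.3]
gripper_width: 44.1
```

Run:
```python
from h import *
did((-.14,0,0))
im=snap('scene','s8',(285,200,335,240),14)
N=[527,-128.7]
print('needle tip & its foot & ring@dead-reck in crop',((proj('scene',[[*N,39],[*N,28.5],[526,-128.5,28.5]])-[285,200])*14).round(0).tolist())
g(455,-245,175,90);g(455,-245,92,90)
```

```text
t 21.45 cmd [520.2 -51.4 178.5] yaw 4.9 | meas [520.7 -51.5 179.6] F [ 0.7  0.9 -0.3] w 44.1
needle tip & its foot & ring@dead-reck in crop [[312.0, 275.0], [314.0, 308.0], [319.0, 306.0]]
t [ 0.0035 -0.1873 -0.0815] a [-85.1   0.    0. ] rows>= 9.9
t [ 0.0865 -0.1873 -0.0815] a [-85.1   0.    0. ] rows>= 9.9
```

View pics/s8.png

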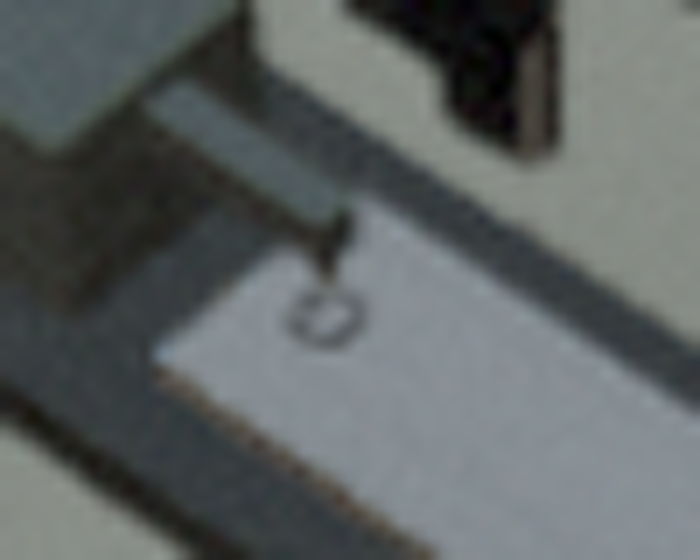

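Adding the drop to the strip, the needle's foot falls at about (329,310). The ring centre is at (327,318), so the miss is about 2 mm against a 6 mm radius, which is inside. Next is the lever, pushed with closed fingers from the robot side.

Run:
```python
from h import *
g(445,-256,178,4.9);g(445,-256,98,4.9)
```

```text
t [ 0.0005 -0.1974 -0.0924] a [0. 0. 0.] rows>= 4.4
t [ 0.0805 -0.1974 -0.0924] a [0. 0. 0.] rows>= 4.6
```

Call:
{"method": "carry_out", "body": {
  "motion": [
    {"tx": 0,"ty": -0.04,"tz": -0.04,"ax": 0,"ay": 0,"az": 0,"claw": 0},
    {"tx": 0,"ty": -0.08,"tz": -0.07,"ax": 0,"ay": 0,"az": 0,"claw": 0},
    {"tx": 0,"ty": -0.12,"tz": -0.092,"ax": 0,"ay": 0,"az": 0,"claw": 0},
    {"tx": 0,"ty": -0.16,"tz": -0.092,"ax": 0,"ay": 0,"az": 0,"claw": 0},
    {"tx": 0,"ty": -0.197,"tz": -0.092,"ax": 0,"ay": 0,"az": 0,"claw": 0},
    {"tx": 0,"ty": -0.197,"tz": -0.092,"ax": 0,"ay": 0,"az": 0,"claw": 0},
    {"tx": 0.03,"ty": -0.197,"tz": -0.092,"ax": 0,"ay": 0,"az": 0,"claw": 0},
    {"tx": 0.06,"ty": -0.197,"tz": -0.092,"ax": 0,"ay": 0,"az": 0,"claw": 0},
    {"tx": 0.08,"ty": -0.197,"tz": -0.092,"ax": 0,"ay": 0,"az": 0,"claw": 0},
    {"tx": 0.08,"ty": -0.197,"tz": -0.092,"ax": 0,"ay": 0,"az": 0,"claw": 0}
  ]
}}

```text
t: 22.5
position: [442.9, -252.7, 94.7]
tcp_rot: [-0.028, 0.709, 0.033, 0.704]
force: [0.0, 0.3, 0.4]
gripper_width: -0.1
```

Call:
{"method": "carry_out", "body": {
  "motion": [
    {"tx": 0,"ty": 0,"tz": 0.01,"ax": 0,"ay": 0,"az": 0,"claw": 0},
    {"tx": 0,"ty": 0,"tz": 0.02,"ax": 0,"ay": 0,"az": 0,"claw": 0},
    {"tx": 0,"ty": 0,"tz": 0.03,"ax": 0,"ay": 0,"az": 0,"claw": 0},
    {"tx": 0,"ty": 0,"tz": 0.04,"ax": 0,"ay": 0,"az": 0,"claw": 0},
    {"tx": 0,"ty": 0,"tz": 0.05,"ax": 0,"ay": 0,"az": 0,"claw": 0},
    {"tx": 0,"ty": 0,"tz": 0.06,"ax": 0,"ay": 0,"az": 0,"claw": 0},
    {"tx": 0,"ty": 0,"tz": 0.07,"ax": 0,"ay": 0,"az": 0,"claw": 0},
    {"tx": 0,"ty": 0,"tz": 0.08,"ax": 0,"ay": 0,"az": 0,"claw": 0},
    {"tx": 0,"ty": 0,"tz": 0.085,"ax": 0,"ay": 0,"az": 0,"claw": 0},
    {"tx": 0,"ty": 0,"tz": 0.09,"ax": 0,"ay": 0,"az": 0,"claw": 0}
  ]
}}

```text
t: 23.5
position: [535.5, -247.7, 98.2]
tcp_rot: [-0.03, 0.707, 0.03, 0.706]
force: [-0.5, -0.2, -1.1]
gripper_width: 0.1
```

Run:
```python
from h import *
did((.08,-.197,-.092),(0,0,.09)); im=snap('scene','s9',(240,150,340,250),6)
b=im[:,:,::-1];print('expected ball end',proj('scene',[[575,-245,92],[498.5,-252,92]]))
```

```text
t 23.5 cmd [ 535.1 -247.9   98.5] yaw 4.9 | meas [ 535.5 -247.7   98.2] F [-0.5 -0.2 -1.1] w 0.1
expected ball end [[266.24903141 194.07404909]
 [285.17564518 179.4154348 ]]
```

View pics/s9.png

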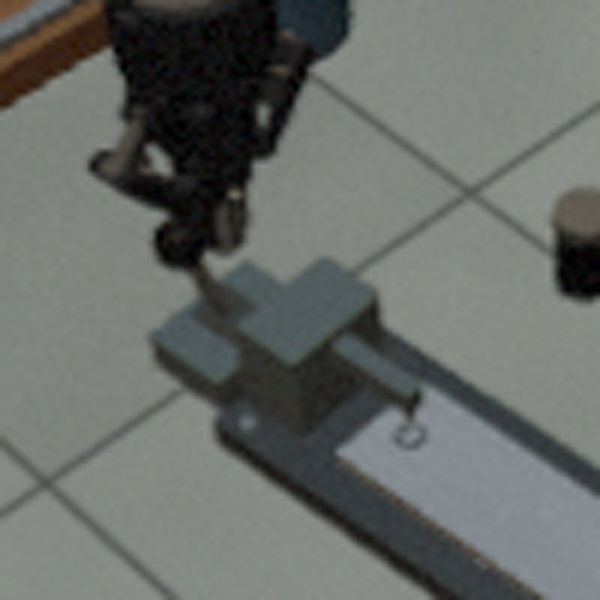

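The lever is almost over: the ball is at (270,190) and the end stop is expected at (266,194). I push on until the force rises at the stop.

Call:
{"method": "carry_out", "body": {
  "motion": [
    {"tx": 0,"ty": 0,"tz": 0.005,"ax": 0,"ay": 0,"az": 0,"claw": 0},
    {"tx": 0,"ty": 0,"tz": 0.01,"ax": 0,"ay": 0,"az": 0,"claw": 0},
    {"tx": 0,"ty": 0,"tz": 0.01,"ax": 0,"ay": 0,"az": 0,"claw": 0}
  ]
}}

```text
t: 23.85
position: [545.9, -247.1, 98.5]
tcp_rot: [-0.03, 0.706, 0.03, 0.707]
force: [0.4, -0.2, 0.6]
gripper_width: 0.1
```

Call:
{"method": "carry_out", "body": {
  "motion": [
    {"tx": 0,"ty": 0,"tz": 0.003,"ax": 0,"ay": 0,"az": 0,"claw": 0},
    {"tx": 0,"ty": 0,"tz": 0.004,"ax": 0,"ay": 0,"az": 0,"claw": 0},
    {"tx": 0,"ty": 0,"tz": 0.004,"ax": 0,"ay": 0,"az": 0,"claw": 0}
  ]
}}

```text
t: 24.15
position: [548.3, -246.6, 98.4]
tcp_rot: [-0.03, 0.707, 0.031, 0.706]
force: [-3.8, -0.9, 1.1]
gripper_width: 0.0
```

Call:
{"method": "carry_out", "body": {
  "motion": [
    {"tx": 0,"ty": 0,"tz": 0.001,"ax": 0,"ay": 0,"az": 0,"claw": 0},
    {"tx": 0,"ty": 0,"tz": 0.002,"ax": 0,"ay": 0,"az": 0,"claw": 0},
    {"tx": 0,"ty": 0,"tz": 0.002,"ax": 0,"ay": 0,"az": 0,"claw": 0}
  ]
}}

```text
t: 24.45
position: [548.6, -246.5, 98.3]
tcp_rot: [-0.03, 0.708, 0.031, 0.704]
force: [-8.5, -2.2, 2.7]
gripper_width: -0.1
```

Run:
```python
from h import *
did((0,0,.01),(0,0,.004),(0,0,.002))
g(500,-250,98.5,4.9);g(500,-250,180,4.9);g(566,364.6,150,-5)
```

```text
t 24.45 cmd [ 551.  -246.5   98.5] yaw 4.9 | meas [ 548.6 -246.5   98.3] F [-8.5 -2.2  2.7] w -0.1
t [ 0.      0.0009 -0.0511] a [0. 0. 0.] rows>= 1.0
t [-0.0815  0.0009 -0.0511] a [0. 0. 0.] rows>= 1.9
t [-0.0515  0.6076  0.0671] a [9.9 0.  0. ] rows>= 12.3
```

The arm stopped against a rising force (8.5 N), so the lever is at its end stop. I back off and look.

Call:
{"method": "carry_out", "body": {
  "motion": [
    {"tx": 0,"ty": 0,"tz": -0.02,"ax": 0,"ay": 0,"az": 0,"claw": 0},
    {"tx": 0,"ty": 0,"tz": -0.05,"ax": 0,"ay": 0,"az": 0,"claw": 0},
    {"tx": -0.04,"ty": 0,"tz": -0.08,"ax": 0,"ay": 0,"az": 0,"claw": 0},
    {"tx": -0.08,"ty": 0,"tz": -0.1,"ax": 0,"ay": 0,"az": 0,"claw": 0.3},
    {"tx": -0.08,"ty": 0,"tz": -0.1,"ax": 0,"ay": 0,"az": 0,"claw": 0.5},
    {"tx": -0.08,"ty": 0,"tz": -0.1,"ax": 0,"ay": 0,"az": 0,"claw": 0.5}
  ]
}}

```text
t: 25.05
position: [452.6, -255.9, 179.9]
tcp_rot: [-0.031, 0.705, 0.029, 0.708]
force: [-0.9, -0.2, 0.3]
gripper_width: 42.1
```

Run:
```python
from h import *
did((-.08,0,-.1)); im=snap('top','t10'); b=im[:,:,::-1]
a=cv2.resize(b[200:310,110:310],None,fx=4,fy=4,interpolation=2)
s=cams.get_image('scene')[:,:,::-1]; cv2.imwrite('pics/s10_full.png',s)
c=cv2.resize(s[165:225,250:350],None,fx=4,fy=4,interpolation=2)[:160]
d=np.zeros((160,800,3),np.uint8); d[:,:400]=c; d[:,400:]=cv2.resize(b[230:290,330:480],None,fx=400/150,fy=400/150)[:160]
cv2.imwrite('pics/m10.png',np.vstack([a,d]))
h=cv2.cvtColor(b,cv2.COLOR_BGR2HSV)
def R(m,roi,z,mina):
    x0,y0,x1,y1=roi;k=np.zeros_like(m);k[y0:y1,x0:x1]=m[y0:y1,x0:x1]
    for c in cv2.findContours(k,0,1)[0]:
        if cv2.contourArea(c)<mina: continue
        w=ray('top',cv2.boxPoints(cv2.minAreaRect(c)),z)[:,:2]; print(w.mean(0).round(1),w.round(0).tolist())
print('ribs');R(cv2.inRange(h,(12,90,60),(32,255,255)),(110,200,190,320),42,20)
print('stack');R(cv2.inRange(h,(100,15,140),(140,255,255)),(200,240,296,300),20,200)
```

```text
t 25.05 cmd [ 451.4 -255.1  178.5] yaw 4.9 | meas [ 452.6 -255.9  179.9] F [-0.9 -0.2  0.3] w 42.1
ribs
[474.1 371.7] [[470.0, 391.0], [483.0, 390.0], [479.0, 352.0], [465.0, 353.0]]
[566.8 366. ] [[562.0, 385.0], [575.0, 384.0], [572.0, 347.0], [559.0, 348.0]]
stack
[500.3 132.6] [[523.0, 221.0], [538.0, 51.0], [478.0, 45.0], [462.0, 214.0]]
```

View pics/m10.png

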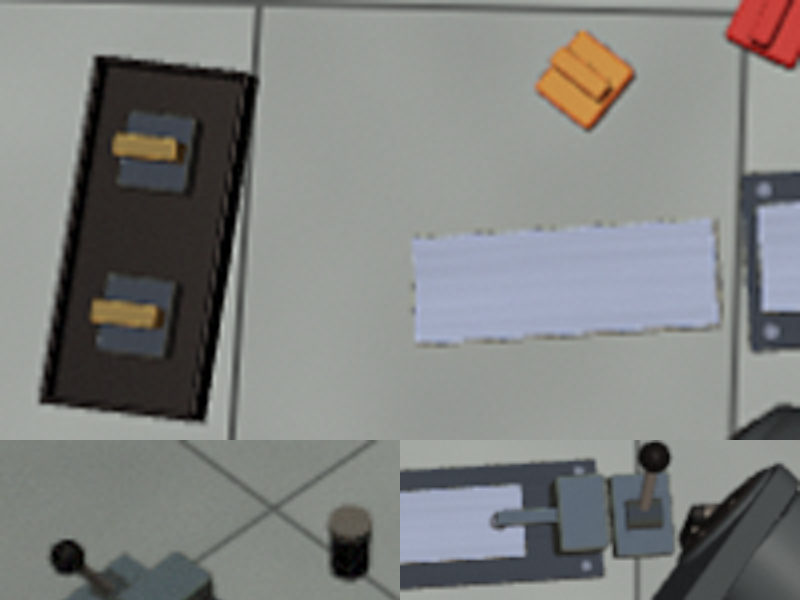

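The lever leans fully to +x, the tray and both upright weights are where I put them, and the stack is intact at (500,133). Now I return the weights.

Run:
```python
from h import *
g(566.2,365,140,-5)
```

```text
t [0.0385 0.608  0.1674] a [9.9 0.  0. ] rows>= 12.6
```

Call:
{"method": "carry_out", "body": {
  "motion": [
    {"tx": 0,"ty": 0.304,"tz": 0.084,"ax": 5,"ay": 0,"az": 0,"claw": 0.5},
    {"tx": 0,"ty": 0.304,"tz": 0.084,"ax": 5,"ay": 0,"az": 0,"claw": 0.5},
    {"tx": 0,"ty": 0.304,"tz": 0.084,"ax": 5,"ay": 0,"az": 0,"claw": 0.5},
    {"tx": 0,"ty": 0.304,"tz": 0.084,"ax": 5,"ay": 0,"az": 0,"claw": 0.5},
    {"tx": 0,"ty": 0.304,"tz": 0.084,"ax": 5,"ay": 0,"az": 0,"claw": 0.5},
    {"tx": 0,"ty": 0.304,"tz": 0.084,"ax": 5,"ay": 0,"az": 0,"claw": 0.5},
    {"tx": 0.038,"ty": 0.608,"tz": 0.167,"ax": 9.9,"ay": 0,"az": 0,"claw": 0.5},
    {"tx": 0.038,"ty": 0.608,"tz": 0.167,"ax": 9.9,"ay": 0,"az": 0,"claw": 0.5},
    {"tx": 0.038,"ty": 0.608,"tz": 0.167,"ax": 9.9,"ay": 0,"az": 0,"claw": 0.5},
    {"tx": 0.038,"ty": 0.608,"tz": 0.167,"ax": 9.9,"ay": 0,"az": 0,"claw": 0.5},
    {"tx": 0.038,"ty": 0.608,"tz": 0.167,"ax": 9.9,"ay": 0,"az": 0,"claw": 0.5},
    {"tx": 0.038,"ty": 0.608,"tz": 0.167,"ax": 9.9,"ay": 0,"az": 0,"claw": 0.5},
    {"tx": 0.038,"ty": 0.608,"tz": 0.167,"ax": 9.9,"ay": 0,"az": 0,"claw": 0.5},
    {"tx": 0.038,"ty": 0.608,"tz": 0.167,"ax": 9.9,"ay": 0,"az": 0,"claw": 0.5},
    {"tx": 0.038,"ty": 0.608,"tz": 0.167,"ax": 9.9,"ay": 0,"az": 0,"claw": 0.5},
    {"tx": 0.038,"ty": 0.608,"tz": 0.167,"ax": 9.9,"ay": 0,"az": 0,"claw": 0.5},
    {"tx": 0.038,"ty": 0.608,"tz": 0.167,"ax": 9.9,"ay": 0,"az": 0,"claw": 0.5}
  ]
}}

```text
t: 26.85
position: [565.7, 363.8, 140.1]
tcp_rot: [0.031, 0.707, -0.032, 0.706]
force: [-0.4, 0.5, -0.0]
gripper_width: 42.6
```

Run:
```python
from h import *
did((.038,.608,.167,9.9)); 
a=cv2.imread('pics/s10_full.png'); b=snap('scene','s11')[:,:,::-1]
# did the tray move? compare tray's free corner regions
d=cv2.absdiff(a,b.copy())[320:385,400:500].max(2); print('changed px near tray',(d>40).sum(), proj('scene',[[566,365,42],[474,372,42]]))
g(566.2,365,47.3,-5)
```

```text
t 26.85 cmd [565.8 365.  140.5] yaw -5.0 | meas [565.7 363.8 140.1] F [-0.4  0.5 -0. ] w 42.6
changed px near tray 78 [[438.40867963 343.87565384]
 [464.12662328 320.85428571]]
t [0.0932 0.     0.0004] a [0. 0. 0.] rows>= 1.9
```

Call:
{"method": "carry_out", "body": {
  "motion": [
    {"tx": 0.03,"ty": 0,"tz": 0,"ax": 0,"ay": 0,"az": 0,"claw": 0.5},
    {"tx": 0.06,"ty": 0,"tz": 0,"ax": 0,"ay": 0,"az": 0,"claw": 0.5},
    {"tx": 0.085,"ty": 0,"tz": 0,"ax": 0,"ay": 0,"az": 0,"claw": 0.5},
    {"tx": 0.093,"ty": 0,"tz": 0,"ax": 0,"ay": 0,"az": 0,"claw": 0.4},
    {"tx": 0.093,"ty": 0,"tz": 0,"ax": 0,"ay": 0,"az": 0,"claw": 0.2},
    {"tx": 0.093,"ty": 0,"tz": 0,"ax": 0,"ay": 0,"az": 0,"claw": 0},
    {"tx": 0.093,"ty": 0,"tz": 0,"ax": 0,"ay": 0,"az": 0,"claw": 0},
    {"tx": 0.093,"ty": 0,"tz": 0,"ax": 0,"ay": 0,"az": 0,"claw": 0},
    {"tx": 0.093,"ty": 0,"tz": 0,"ax": 0,"ay": 0,"az": 0,"claw": 0},
    {"tx": 0.093,"ty": 0,"tz": 0,"ax": 0,"ay": 0,"az": 0,"claw": 0},
    {"tx": 0.08,"ty": 0,"tz": 0,"ax": 0,"ay": 0,"az": 0,"claw": 0},
    {"tx": 0.05,"ty": 0,"tz": 0,"ax": 0,"ay": 0,"az": 0,"claw": 0},
    {"tx": 0.02,"ty": 0,"tz": 0,"ax": 0,"ay": 0,"az": 0,"claw": 0},
    {"tx": 0.02,"ty": 0,"tz": 0,"ax": 0,"ay": 0,"az": 0,"claw": 0}
  ],
  "squeeze": 60
}}

```text
t: 28.3
position: [569.1, 366.7, 126.1]
tcp_rot: [0.032, 0.703, -0.029, 0.71]
force: [0.7, 0.6, -2.5]
gripper_width: 10.3
```

Run:
```python
from h import *
did((.02,0,0)); g(495.7,182.4,115,5.3);g(495.7,182.4,64,5.3)
```

```text
t 28.3 cmd [565.8 365.  120.5] yaw -5.0 | meas [569.1 366.7 126.1] F [ 0.7  0.6 -2.5] w 10.3
t [ 0.0055 -0.188  -0.0539] a [-10.3   0.    0. ] rows>= 3.9
t [ 0.0565 -0.188  -0.0539] a [-10.3   0.    0. ] rows>= 4.1
```

Held (−2.5 N). I carry it over the stack.

Call:
{"method": "carry_out", "body": {
  "motion": [
    {"tx": 0,"ty": -0.035,"tz": -0.01,"ax": -2,"ay": 0,"az": 0,"claw": 0},
    {"tx": 0,"ty": -0.075,"tz": -0.02,"ax": -5,"ay": 0,"az": 0,"claw": 0},
    {"tx": 0,"ty": -0.115,"tz": -0.034,"ax": -8,"ay": 0,"az": 0,"claw": 0},
    {"tx": 0.005,"ty": -0.155,"tz": -0.046,"ax": -10,"ay": 0,"az": 0,"claw": 0},
    {"tx": 0.005,"ty": -0.188,"tz": -0.054,"ax": -10.3,"ay": 0,"az": 0,"claw": 0},
    {"tx": 0.005,"ty": -0.188,"tz": -0.054,"ax": -10.3,"ay": 0,"az": 0,"claw": 0},
    {"tx": 0.005,"ty": -0.188,"tz": -0.054,"ax": -10.3,"ay": 0,"az": 0,"claw": 0},
    {"tx": 0.025,"ty": -0.188,"tz": -0.054,"ax": -10.3,"ay": 0,"az": 0,"claw": 0},
    {"tx": 0.04,"ty": -0.188,"tz": -0.054,"ax": -10.3,"ay": 0,"az": 0,"claw": 0},
    {"tx": 0.05,"ty": -0.188,"tz": -0.054,"ax": -10.3,"ay": 0,"az": 0,"claw": 0},
    {"tx": 0.055,"ty": -0.188,"tz": -0.054,"ax": -10.3,"ay": 0,"az": 0,"claw": 0},
    {"tx": 0.055,"ty": -0.188,"tz": -0.054,"ax": -10.3,"ay": 0,"az": 0,"claw": 0},
    {"tx": 0.055,"ty": -0.188,"tz": -0.054,"ax": -10.3,"ay": 0,"az": 0,"claw": 0}
  ]
}}

```text
t: 29.6
position: [496.2, 182.8, 65.8]
tcp_rot: [-0.033, 0.706, 0.033, 0.707]
force: [0.2, -0.3, -2.6]
gripper_width: 10.4
```

Call:
{"method": "carry_out", "body": {
  "motion": [
    {"tx": 0.001,"ty": 0,"tz": 0,"ax": 0,"ay": 0,"az": 0,"claw": 0},
    {"tx": 0.001,"ty": 0,"tz": 0,"ax": 0,"ay": 0,"az": 0,"claw": 0}
  ]
}}

```text
t: 29.8
position: [496.0, 182.5, 64.9]
tcp_rot: [-0.033, 0.706, 0.033, 0.707]
force: [0.0, 0.7, -2.9]
gripper_width: 10.2
```

Call:
{"method": "carry_out", "body": {
  "motion": [
    {"tx": 0.001,"ty": 0,"tz": 0,"ax": 0,"ay": 0,"az": 0,"claw": 0},
    {"tx": 0.001,"ty": 0,"tz": 0,"ax": 0,"ay": 0,"az": 0,"claw": 0}
  ]
}}

```text
t: 30.0
position: [496.0, 182.5, 64.2]
tcp_rot: [-0.033, 0.706, 0.033, 0.707]
force: [-1.3, -0.2, 2.4]
gripper_width: 10.1
```

Contact on the stack at the expected height. I release, then go for the second weight.

Run:
```python
from h import *
did((.055,-.188,-.054,-10.3),(.001,0,0),(.001,0,0)); g(474.3,372.3,140,-5)
```

```text
t 30.0 cmd [495.6 182.4  63.5] yaw 5.3 | meas [496.  182.5  64.2] F [-1.3 -0.2  2.4] w 10.1
t [-0.0765  0.1911 -0.0037] a [10.3  0.   0. ] rows>= 4.1
```

Call:
{"method": "carry_out", "body": {
  "motion": [
    {"tx": 0,"ty": 0,"tz": 0,"ax": 0,"ay": 0,"az": 0,"claw": 0.4},
    {"tx": 0,"ty": 0,"tz": 0,"ax": 0,"ay": 0,"az": 0,"claw": 0.4},
    {"tx": 0,"ty": 0,"tz": 0,"ax": 0,"ay": 0,"az": 0,"claw": 0.4},
    {"tx": -0.03,"ty": 0,"tz": 0,"ax": 0,"ay": 0,"az": 0,"claw": 0.4},
    {"tx": -0.07,"ty": 0,"tz": 0,"ax": 0,"ay": 0,"az": 0,"claw": 0.5},
    {"tx": -0.077,"ty": 0,"tz": 0,"ax": 0,"ay": 0,"az": 0,"claw": 0.5}
  ]
}}

```text
t: 30.6
position: [498.2, 182.9, 144.0]
tcp_rot: [-0.033, 0.704, 0.033, 0.709]
force: [-0.3, 0.1, -0.2]
gripper_width: 42.6
```

Call:
{"method": "carry_out", "body": {
  "motion": [
    {"tx": 0,"ty": 0.191,"tz": -0.004,"ax": 10.3,"ay": 0,"az": 0,"claw": 0.5},
    {"tx": 0,"ty": 0.191,"tz": -0.004,"ax": 10.3,"ay": 0,"az": 0,"claw": 0.5},
    {"tx": 0,"ty": 0.191,"tz": -0.004,"ax": 10.3,"ay": 0,"az": 0,"claw": 0.5},
    {"tx": 0,"ty": 0.191,"tz": -0.004,"ax": 10.3,"ay": 0,"az": 0,"claw": 0.5},
    {"tx": 0,"ty": 0.191,"tz": -0.004,"ax": 10.3,"ay": 0,"az": 0,"claw": 0.5},
    {"tx": 0,"ty": 0.191,"tz": -0.004,"ax": 10.3,"ay": 0,"az": 0,"claw": 0.5},
    {"tx": 0,"ty": 0.191,"tz": -0.004,"ax": 10.3,"ay": 0,"az": 0,"claw": 0.5},
    {"tx": 0,"ty": 0.191,"tz": -0.004,"ax": 10.3,"ay": 0,"az": 0,"claw": 0.5}
  ]
}}

```text
t: 31.4
position: [474.2, 370.7, 140.2]
tcp_rot: [0.031, 0.707, -0.032, 0.706]
force: [0.0, -0.3, -0.6]
gripper_width: 42.5
```

Run:
```python
from h import *
did((-.077,0,0),(0,.191,-.004,10.3)); b=snap('scene','s12')[:,:,::-1]
a=cv2.imread('pics/s10_full.png'); d=cv2.absdiff(a,b.copy())[345:385,400:445].max(2); print('changed px tray far corner',(d>40).sum())
cv2.imwrite('pics/s12c.png',cv2.resize(b[220:385,340:510],None,fx=3.6,fy=3.6,interpolation=2))
g(474.3,372.3,47.3,-5)
```

```text
t 31.4 cmd [474.  372.2 140.5] yaw -5.0 | meas [474.2 370.7 140.2] F [ 0.  -0.3 -0.6] w 42.5
changed px tray far corner 91
t [0.0932 0.0001 0.0003] a [0. 0. 0.] rows>= 1.9
```

View pics/s12c.png

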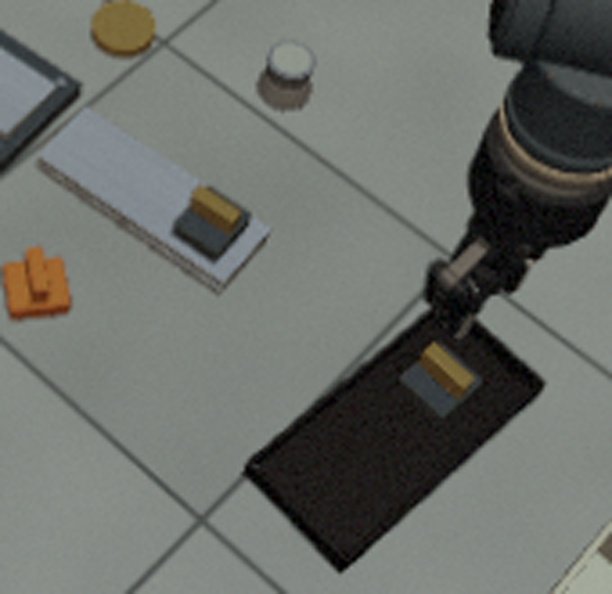

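The first weight stands upright on the stack. The tray corner at (434,379) is unchanged and the second weight's rib is at (464,322), as expected. I grasp it.

Call:
{"method": "carry_out", "body": {
  "motion": [
    {"tx": 0.03,"ty": 0,"tz": 0,"ax": 0,"ay": 0,"az": 0,"claw": 0.5},
    {"tx": 0.06,"ty": 0,"tz": 0,"ax": 0,"ay": 0,"az": 0,"claw": 0.5},
    {"tx": 0.085,"ty": 0,"tz": 0,"ax": 0,"ay": 0,"az": 0,"claw": 0.5},
    {"tx": 0.093,"ty": 0,"tz": 0,"ax": 0,"ay": 0,"az": 0,"claw": 0.4},
    {"tx": 0.093,"ty": 0,"tz": 0,"ax": 0,"ay": 0,"az": 0,"claw": 0.2},
    {"tx": 0.093,"ty": 0,"tz": 0,"ax": 0,"ay": 0,"az": 0,"claw": 0},
    {"tx": 0.093,"ty": 0,"tz": 0,"ax": 0,"ay": 0,"az": 0,"claw": 0},
    {"tx": 0.093,"ty": 0,"tz": 0,"ax": 0,"ay": 0,"az": 0,"claw": 0},
    {"tx": 0.093,"ty": 0,"tz": 0,"ax": 0,"ay": 0,"az": 0,"claw": 0},
    {"tx": 0.093,"ty": 0,"tz": 0,"ax": 0,"ay": 0,"az": 0,"claw": 0},
    {"tx": 0.08,"ty": 0,"tz": 0,"ax": 0,"ay": 0,"az": 0,"claw": 0},
    {"tx": 0.05,"ty": 0,"tz": 0,"ax": 0,"ay": 0,"az": 0,"claw": 0},
    {"tx": 0.01,"ty": 0,"tz": 0,"ax": 0,"ay": 0,"az": 0,"claw": 0},
    {"tx": 0.01,"ty": 0,"tz": 0,"ax": 0,"ay": 0,"az": 0,"claw": 0}
  ]
}}

```text
t: 32.85
position: [477.5, 374.3, 136.7]
tcp_rot: [0.033, 0.703, -0.028, 0.71]
force: [1.2, 0.6, -1.7]
gripper_width: 10.4
```

Run:
```python
from h import *
did((.01,0,0)); g(504.9,82.8,130,5.3);g(504.9,82.8,65.5,5.3)
```

```text
t 32.85 cmd [474.  372.2 130.5] yaw -5.0 | meas [477.5 374.3 136.7] F [ 1.2  0.6 -1.7] w 10.4
t [ 0.0005 -0.2856  0.056 ] a [-10.3   0.    0. ] rows>= 5.8
t [ 0.065  -0.2856  0.056 ] a [-10.3   0.    0. ] rows>= 6.0
```

Call:
{"method": "carry_out", "body": {
  "motion": [
    {"tx": 0,"ty": -0.035,"tz": 0.006,"ax": -2,"ay": 0,"az": 0,"claw": 0},
    {"tx": 0,"ty": -0.075,"tz": 0.014,"ax": -4,"ay": 0,"az": 0,"claw": 0},
    {"tx": 0,"ty": -0.12,"tz": 0.023,"ax": -6,"ay": 0,"az": 0,"claw": 0},
    {"tx": 0,"ty": -0.165,"tz": 0.032,"ax": -8,"ay": 0,"az": 0,"claw": 0},
    {"tx": 0,"ty": -0.21,"tz": 0.042,"ax": -10.3,"ay": 0,"az": 0,"claw": 0},
    {"tx": 0,"ty": -0.25,"tz": 0.05,"ax": -10.3,"ay": 0,"az": 0,"claw": 0},
    {"tx": 0,"ty": -0.286,"tz": 0.056,"ax": -10.3,"ay": 0,"az": 0,"claw": 0},
    {"tx": 0,"ty": -0.286,"tz": 0.056,"ax": -10.3,"ay": 0,"az": 0,"claw": 0},
    {"tx": 0,"ty": -0.286,"tz": 0.056,"ax": -10.3,"ay": 0,"az": 0,"claw": 0},
    {"tx": 0.025,"ty": -0.286,"tz": 0.056,"ax": -10.3,"ay": 0,"az": 0,"claw": 0},
    {"tx": 0.045,"ty": -0.286,"tz": 0.056,"ax": -10.3,"ay": 0,"az": 0,"claw": 0},
    {"tx": 0.06,"ty": -0.286,"tz": 0.056,"ax": -10.3,"ay": 0,"az": 0,"claw": 0},
    {"tx": 0.065,"ty": -0.286,"tz": 0.056,"ax": -10.3,"ay": 0,"az": 0,"claw": 0},
    {"tx": 0.065,"ty": -0.286,"tz": 0.056,"ax": -10.3,"ay": 0,"az": 0,"claw": 0},
    {"tx": 0.065,"ty": -0.286,"tz": 0.056,"ax": -10.3,"ay": 0,"az": 0,"claw": 0}
  ]
}}

```text
t: 34.35
position: [505.3, 83.2, 66.0]
tcp_rot: [-0.033, 0.706, 0.033, 0.707]
force: [-0.9, 0.2, -1.7]
gripper_width: 10.5
```

Call:
{"method": "carry_out", "body": {
  "motion": [
    {"tx": 0.001,"ty": 0,"tz": 0,"ax": 0,"ay": 0,"az": 0,"claw": 0},
    {"tx": 0.001,"ty": 0,"tz": 0,"ax": 0,"ay": 0,"az": 0,"claw": 0}
  ]
}}

```text
t: 34.55
position: [505.4, 82.6, 65.1]
tcp_rot: [-0.033, 0.706, 0.033, 0.707]
force: [1.2, 0.8, -2.9]
gripper_width: 10.3
```

Call:
{"method": "carry_out", "body": {
  "motion": [
    {"tx": 0.001,"ty": 0,"tz": 0,"ax": 0,"ay": 0,"az": 0,"claw": 0},
    {"tx": 0.001,"ty": 0,"tz": 0,"ax": 0,"ay": 0,"az": 0,"claw": 0}
  ]
}}

```text
t: 34.75
position: [505.2, 82.4, 63.8]
tcp_rot: [-0.033, 0.706, 0.033, 0.707]
force: [-0.6, -0.8, -1.1]
gripper_width: 10.7
```

Call:
{"method": "carry_out", "body": {
  "motion": [
    {"tx": 0.0005,"ty": 0,"tz": 0,"ax": 0,"ay": 0,"az": 0,"claw": 0},
    {"tx": 0.0005,"ty": 0,"tz": 0,"ax": 0,"ay": 0,"az": 0,"claw": 0},
    {"tx": 0.0005,"ty": 0,"tz": 0,"ax": 0,"ay": 0,"az": 0,"claw": 0.4},
    {"tx": 0.0005,"ty": 0,"tz": 0,"ax": 0,"ay": 0,"az": 0,"claw": 0.4},
    {"tx": 0.0005,"ty": 0,"tz": 0,"ax": 0,"ay": 0,"az": 0,"claw": 0.4},
    {"tx": -0.03,"ty": 0,"tz": 0,"ax": 0,"ay": 0,"az": 0,"claw": 0.4},
    {"tx": -0.07,"ty": 0,"tz": 0,"ax": 0,"ay": 0,"az": 0,"claw": 0.5},
    {"tx": -0.11,"ty": 0,"tz": 0,"ax": 0,"ay": 0,"az": 0,"claw": 0.5},
    {"tx": -0.12,"ty": 0.05,"tz": 0,"ax": 0,"ay": 0,"az": 0,"claw": 0.5},
    {"tx": -0.12,"ty": 0.3,"tz": -0.02,"ax": 0,"ay": 0,"az": 0,"claw": 0.5},
    {"tx": -0.12,"ty": 0.3,"tz": -0.02,"ax": 0,"ay": 0,"az": 0,"claw": 0.5},
    {"tx": -0.12,"ty": 0.3,"tz": -0.02,"ax": 0,"ay": 0,"az": 0,"claw": 0.5},
    {"tx": -0.12,"ty": 0.3,"tz": -0.02,"ax": 0,"ay": 0,"az": 0,"claw": 0.5},
    {"tx": -0.12,"ty": 0.3,"tz": -0.02,"ax": 0,"ay": 0,"az": 0,"claw": 0.5},
    {"tx": -0.12,"ty": 0.3,"tz": -0.02,"ax": 0,"ay": 0,"az": 0,"claw": 0.5},
    {"tx": -0.12,"ty": 0.3,"tz": -0.02,"ax": 0,"ay": 0,"az": 0,"claw": 0.5}
  ]
}}

```text
t: 36.35
position: [456.4, 380.3, 183.1]
tcp_rot: [-0.034, 0.706, 0.034, 0.706]
force: [-0.0, 0.2, 0.8]
gripper_width: 42.8
```

Run:
```python
from h import *
print(st()['t']); s=cams.get_image('scene')[:,:,::-1]
cv2.imwrite('pics/s13c.png',cv2.resize(s[160:300,255:425],None,fx=4.2,fy=4.2,interpolation=2))
```

```text
t 36.35 p [456.4 380.3 183.1] yaw 5.5 F [-0.   0.2  0.8] w 42.8 q [ 0.51  0.57  1.58 -0.    0.99  0.41]
36.35
```

View pics/s13c.png

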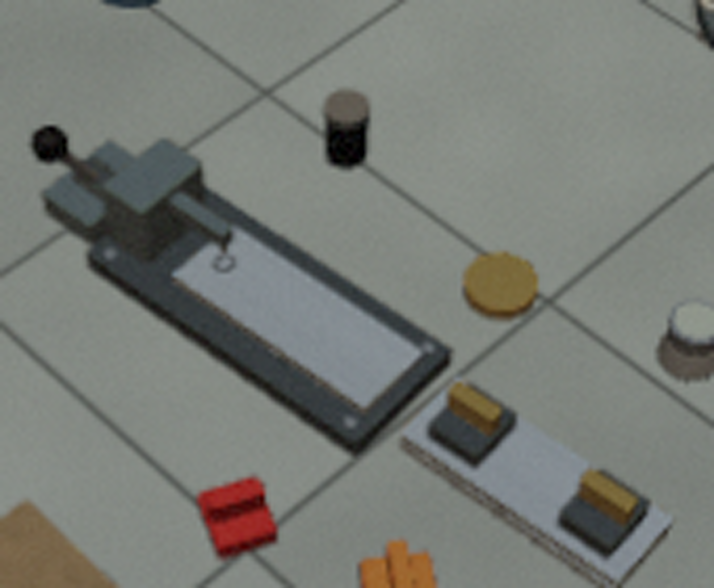

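Both weights stand upright on the two-strip stack, the ring at crop (223,262) is under the needle, and the lever leans fully to +x. The robot is clear, so I hand in.

```bash
python3 -c "
from h import *
print(r.close_job())"
```

```text
the job is handed in; nothing more can be done
None
```

The job is done and handed in at about 36 s on the robot's clock. Only two weights were present. I set both down in the tray, slid the top strip along the bed under the needle, pushed the lever to its end stop and stood both weights back on the two-strip stack.

**Last checks:**
- **Ring:** the needle points inside it, about 2 mm from its centre against an inner radius of about 6 mm.
- **Lever:** the arm stalled at the end stop at about 8.5 N, and the ball leans fully to +x.
- **Weights and stack:** both weights stand upright. The two lower strips measured about 1 mm from where the stack lay before the slide, which is within measuring error.
- **Surroundings:** the tray was still in place just before I lifted the second weight out. The bystanders and look-alikes I could see were where they started.

**Possible fault:** during the slide the gripper briefly carried the strip's full weight (Fz about -2.5 to -3 N), first early on and again just before I set it down. The strip may have risen by a few tenths of a millimetre on the stack. I lowered it each time. At other moments it pressed down with up to about 8 N.

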